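Set the stack cutter's back gauge and lay up a pad for trimming

TASK

Get the stack cutter ready to trim the yellow practice pad: wind the front handwheel until the back gauge's pointer stands at the red clip on the scale, and lay the dark wooden paperweight that is in the way on the bed flat in the middle of the white felt mat. Slide the pad along the bed, without lifting it, until it sits square and snug against both the back gauge and the left side fence. Leave the ink bottle, the washing cup and the ink dish as they stand.

Things in the scene. Friction and masses are not known exactly. Their poses are not given: they have to be found in the camera images.
- cutter: Grey desktop stack paper cutter, fixed, 460 deep (its x) x 480 wide (its y), front towards the robot. Origin on the table below the middle of its front face; x points to its rear, y to its left (seen from the robot), z up. Its level steel bed is 140 mm above the table, 0 to 460 mm behind the front face. Across it, from 164 to 240 mm behind the front face, stands the knife bridge.
- handwheel (a joint): Angle (rad) of the black handwheel on the cutter's front: 0 with its handle straight up, growing clockwise as seen from the robot. Clockwise brings the back gauge forward, towards the robot, 10 mm a turn. It turns both ways over many turns, stays where it is left and takes 2 to 3 N at the handle; pushing on the gauge does not turn it.
- wheel_axis (a point): Point on the handwheel's axis (along the cutter's x), 80 mm in front of the cutter's front face, 130 mm right of its middle, 85 mm above the table, level with the place to hold the handle. Fixed; axes as the cutter's. The wheel, 108 mm across, lies 26 to 36 mm in front of the front face.
- handle (a point): Place to hold the red handle of the handwheel, on its centre line: a freely revolving bar 21 mm thick, parallel to the wheel's axis and 40 mm from it, reaching from 42 to 104 mm in front of the cutter's front face; this point 80 mm in front. At handwheel angle q it lies 40 cos q above and 40 sin q to the right (-y of the cutter) of wheel_axis.
- gauge_pointer (a point): Tip of the blue pointer over the white scale on the left edge of the bed in front of the bridge, on a rod fixed to the back gauge. The gauge is an aluminium bar 330 wide x 45 high across the bed behind the bridge; its upright front face, normal to the cutter's x, always lies exactly 200 mm behind (+x of) this point. Axes as the cutter's.
- red_clip (a point): Tip of the red preset clip on the scale's outer edge: the mark for the pointer (same cutter x). Scale ticks are 5 mm apart, long ones 10 mm. The clip sits tight on the scale and stays put; it lies 7 to 36 mm nearer the front than the pointer's start. Axes as the cutter's.
- column (a point): Middle of the front of the left column of the knife bridge, 164 mm behind the cutter's front face, 215 mm left of its middle, half-way between bed and top. Columns 46 wide, 76 deep, to 280 mm above the table, left and right alike; between them 50 mm are free between bed and clamp bar. On the bridge: the clamp's small black wheel (unused), to 324 mm; at the right column a raised knife lever to 515 mm.
- fence_face (a point): On the inner face of the left side fence, an aluminium strip on the bed, 12 thick x 18 high, from 5 to 230 mm behind the cutter's front face, parallel to the cutter's x. This point: 9 mm above the bed, 75 mm behind the front face, 175 mm left of the cutter's middle; the face looks to the right (-y). Axes as the cutter's.
- pad_center (a point): Centre of the glued pad of yellow practice paper, lying on the bed, 170 (its x) x 120 (its y) x 30 mm, 0.48 kg; red glued edge on its -x side, nearest the robot. Its rear end starts at or under the bridge.
- paperweight_center (a point): Centre of the dark wooden paperweight with two brass bands, lying on the bed before the left fence, 160 (its x) x 30 (its y) x 24 mm, about 0.25 kg.
- mat_center (a point): Middle of the top of the white felt mat with red lines on the table at the left, 180 (its x) x 240 (its y), 3 mm thick, fixed.
- bottle_center (a point): Centre of the black ink bottle, 60 mm across, 145 mm tall, upright; this point 70 mm above the table. Leave alone.
- cup_center (a point): Centre of the white open washing cup, 76 mm across, 85 mm tall; this point 42 mm above the table. Leave alone.
- dish_center (a point): Centre of the black open ink dish, 84 mm across, 25 mm tall, with a short handle reaching 73 mm from the centre along its -x; this point 12 mm above the table. Leave alone.
- pad: The same pad, its origin in the middle of its underside, axes as pad_center.
- paperweight: The same paperweight, its origin in the middle of its underside, axes as paperweight_center.
There are look-alikes about, which are no part of the job. There is more than one size of the pad; the job needs the smallest.

How it is judged:
At the end, for the whole second after the job is handed in: The gauge's pointer is within 2 mm of the red clip along the scale; the pad lies flat on the bed, within 3 mm of the gauge's face and 4 mm of the left fence's face, square to within 0.03 rad; the paperweight lies flat on the felt mat, its centre within 50 mm of the mat's middle; all at rest (x of gauge_pointer in the frame of red_clip between -0.002 and 0.002 m and x of pad_center in the frame of gauge_pointer above 0.112 m and y of pad_center in the frame of fence_face above -0.064 m and angle between the x axis of pad_center and the x axis of fence_face, either way round below 0.03 rad and z of pad_center in the frame of fence_face below 0.01 m and angle between pad_center's own z axis and vertical below 0.05 rad and horizontal distance between paperweight_center and mat_center below 0.05 m and z of paperweight_center in the frame of mat_center between 0.008 and 0.018 m and angle between paperweight_center's own z axis and vertical below 0.1 rad and linear speed of each of pad, paperweight below 0.01 m/s and velocity of joint handwheel between -0.1 and 0.1 rad/s); the robot touches nothing.
It fails at once if the ink bottle is shifted more than 20 mm or tipped (distance of bottle_center from where it was at the start of the episode above 0.02 m or angle between bottle_center's own z axis and vertical above 0.35 rad).
It fails at once if the washing cup is shifted more than 20 mm or tipped (distance of cup_center from where it was at the start of the episode above 0.02 m or angle between cup_center's own z axis and vertical above 0.35 rad).
It fails at once if the ink dish is shifted more than 20 mm or tipped (distance of dish_center from where it was at the start of the episode above 0.02 m or angle between dish_center's own z axis and vertical above 0.35 rad).
It fails at once if the pad is lifted off the cutter's bed or knocked off it (z of pad_center in the frame of fence_face above 0.026 m or z of pad_center in the frame of fence_face below -0.02 m).
It also fails if it takes over 72 s, if anything falls off the work surface, if the arm or the gripper's body presses on something with over 40 N, if the wrist force passes 120 N, or if a joint passes its speed limit or range.

ROBOT

A 6-joint arm with a two-finger parallel gripper is mounted at the origin on the work surface. World frame = base frame: x ahead of the robot, y to its left, z up, the work surface at z = 0. Lengths are in m, angles in rad, forces in N, time in s.
With the tool pointing down it reaches from about 0.3 to 0.775 m from the base axis. Payload 14.6 kg.
Tool frame: the origin (TCP) lies at the very end of the fingers, on their centre line; the grasp point (between the pads) lies 19 mm behind it; z points along the fingers, y is the direction in which the jaws open and shut (so a half turn about z gives the same grasp; the last joint's range is limited). The gripper opens to 94 mm and grips with 3 to 60 N. Pads are 16 mm wide; open, the fingers measure 119 mm over their backs; the gripper's body (75 mm by 177 mm) begins 78 mm behind the grasp point.
Start: joints at [-1.262, 0.3, 1.521, -0, 1.321, -0.067], TCP at [0.202, -0.512, 0.205] pointing down, gripper open.
Joint ranges: [-3.03, 3.03], [-0.79, 2.21], [0.23, 2.52], [-1.04, 4.18], [0, 3.07], [-2.55, 2.55]. Speed limits (rad/s): [2.22, 2.22, 2.57, 3.14, 3.14, 3.14].

INTERFACE

Orientations are given as [roll, pitch, yaw] about the fixed x, y, z axes, in that order (R = Rz(yaw) Ry(pitch) Rx(roll)).
In Python, from station import ctrl, eyes gives the robot as it stands.
- The arm moves only by the tool jog_arm, never from a script. Its argument "moves" is a list of rows, each a list of 3 entries, a list of its own where there are three numbers: the shift along the world's x, y, z in mm, then the turn, a rotation vector about the world's x, y, z in units of 5 degrees (1.0 is 5 degrees), then the finger opening in mm, from 0 to 94. In form: [[[tx, ty, tz], [wx, wy, wz], jaw], ...]. A call has 1 to 5 rows; each row is the pose to reach, as a shift and turn from the pose commanded when the call began; what a row does not reach only later rows make up. A row lasts 1/12 s, in which the tool goes at most 41.7 mm and 7.16 degrees, less where a joint would pass 70% of its speed; a pose out of reach is approached as far as the arm can. A call with a gripper value outside its range is refused whole. The fingers move at their own pace and stop on an object; "squeeze" is the grip in N (left out, the last holds). Time passes only in rows, so rows that repeat a pose let the fingers close. It gives the time, the measured TCP pose, the force and the opening at its end, in the units of the state.
- ctrl.get_obs(): the state, without advancing time (a new reading comes with each control period).
- eyes.camera(name): name is "scene" or "top"; returns a dict with "frame" (400x640x3 uint8, red, green, blue), "vertical_fov" (degrees; the focal length in pixels is half the picture's height over the tangent of half this angle, whatever the lens; pixels are square), "cx", "cy" (the principal point, pixels), "eye" and "attitude" of the camera in the world. Camera axes: x right, y down, z forward; pixel columns grow to the right and rows downward; lengths in m; the calibration is good to about 2 mm. A picture is of the moment at which its call begins. There is no depth.
- ctrl.hand_in(): hands the job in, once; it reports no verdict.
The state is a dict: "time_s": time; "qpos": joint angles; "joint_vel": joint speeds; "tau": joint torques, N m; "ee_pos": TCP position; "eef_rot": TCP orientation; "force": force on the tool from outside, world axes, zero at the start; "moment": the same for the moment, N m; "grip_width": finger opening in m.
Only numpy, scipy, OpenCV 4.12 (cv2) and the standard library are available. Lean on these libraries where they do the work, as an engineer would, in place of code of your own. Each camera call takes 0.05 s, during which the arm holds its last target.

## Working session

There is one attempt and no reset: what is moved stays moved. The work goes in short steps, Python scripts to look and compute and a tool call to move; the robot and the scene stay as the last step left them, time stands still between calls to the robot, and variables do not carry over. Pictures are saved under pics/ and viewed, and the job is handed in when it is done.

Besides the shell and the picture viewer there is one more tool, called after "Request:" as a command line: name --argument value ..., lists and objects as JSON in quotes. jog_arm: Moves the arm, as the interface text tells. Its arguments: {"type":"object","properties":{"moves":{"type":"array","items":{"type":"array"}},"squeeze":{"type":"number"}},"required":["moves"]}

```bash
mkdir -p pics; ls
python3 - <<'E'
from station import ctrl, eyes
import cv2
o=ctrl.get_obs();print(o)
for n in("scene","top"):
    c=eyes.camera(n);print(n,{k:c[k] for k in c if k!="frame"})
    cv2.imwrite(f"pics/{n}0.png",c["frame"][:,:,::-1])
E
```

```text
pics
{'time_s': 0.0, 'qpos': array([-1.26160379e+00,  3.00485345e-01,  1.52159699e+00,  3.91434766e-05,
        1.32068594e+00, -6.66028309e-02]), 'joint_vel': array([ 0.00106392,  0.00024114,  0.00113121,  0.00064777,  0.00051847,
       -0.00083029]), 'tau': array([-4.24727159e-04, -5.31798720e+01, -3.52741921e+01,  7.07237399e-02,
        2.42736196e-02, -1.09126056e-04]), 'ee_pos': array([ 0.20178127, -0.51136309,  0.20487178]), 'eef_rot': array([-3.14042216e+00, -1.16072289e-04,  3.75785589e-01]), 'force': array([-0.33166512, -0.1790323 ,  0.57563739]), 'moment': array([-0.03126264, -0.01887948,  0.02293621]), 'grip_width': 0.0939060363733061}
scene {'vertical_fov': 45.899802933904965, 'cx': 323.2616947147317, 'cy': 194.81987183193576, 'eye': array([1.14434857, 0.78807318, 1.19403137]), 'attitude': array([-2.33994336,  0.00687655,  2.54233515])}
top {'vertical_fov': 42.82202215987391, 'cx': 318.7141354622407, 'cy': 186.30432962569688, 'eye': array([ 0.41009829, -0.14008008,  1.73317075]), 'attitude': array([-3.05283086,  0.02127726, -1.58693461])}
```

View pics/scene0.png

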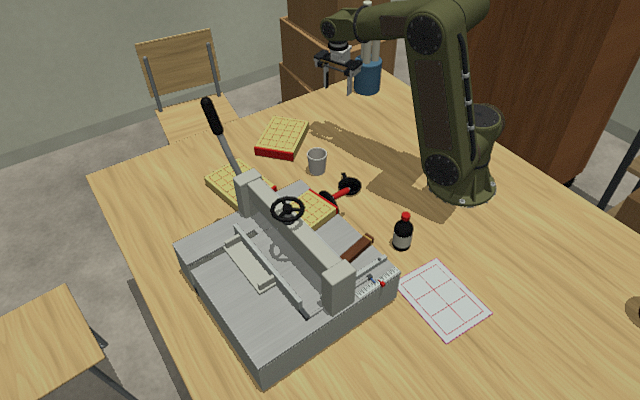

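View pics/top0.png

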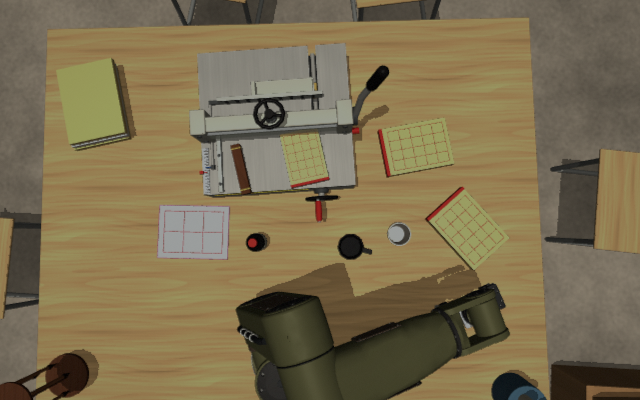

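```bash
cat > h.py <<'E'
import numpy as np, cv2
from scipy.spatial.transform import Rotation as R
from scipy.optimize import least_squares
def cam(c):
    f=200/np.tan(np.radians(c["vertical_fov"]/2))
    return f,np.array([c["cx"],c["cy"]]),np.array(c["eye"]),R.from_euler("xyz",c["attitude"]).as_matrix()
def proj(c,P):
    f,pp,e,M=cam(c); q=(np.atleast_2d(P)-e)@M
    return pp+f*q[:,:2]/q[:,2:]
def ray(c,uv,z):
    f,pp,e,M=cam(c); uv=np.atleast_2d(uv).astype(float)
    d=np.c_[(uv-pp)/f,np.ones(len(uv))]@M.T
    return e+d*((z-e[2])/d[:,2])[:,None]
def crop(c,x0,y0,x1,y1,s,fn):
    im=np.ascontiguousarray(c["frame"][y0:y1,x0:x1,::-1]); im=cv2.resize(im,None,fx=s,fy=s,interpolation=cv2.INTER_CUBIC)
    st=10 if s>=5 else 20
    for x in range((x0//st+1)*st,x1,st):
        cv2.line(im,(int((x-x0)*s),0),(int((x-x0)*s),5),(0,0,255),1);cv2.putText(im,str(x),(int((x-x0)*s),14),0,.35,(255,0,255),1)
    for y in range((y0//st+1)*st,y1,st):
        cv2.line(im,(0,int((y-y0)*s)),(5,int((y-y0)*s)),(0,0,255),1);cv2.putText(im,str(y),(6,int((y-y0)*s)+4),0,.35,(255,0,255),1)
    cv2.imwrite(fn,im)
E
python3 - <<'E'
from station import ctrl, eyes
from h import *
import pickle
c={n:eyes.camera(n) for n in("scene","top")}
pickle.dump(c,open("c0.pkl","wb"))
crop(c["top"],150,30,460,280,2.5,"pics/t1.png")
crop(c["scene"],170,150,500,390,2.4,"pics/s1.png")
E
```

```text
(no output)
```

View pics/t1.png

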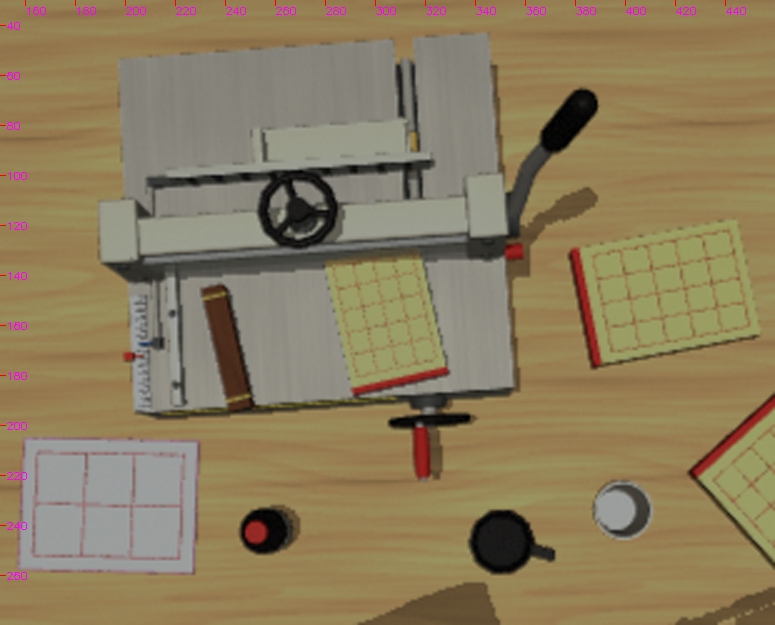

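View pics/s1.png

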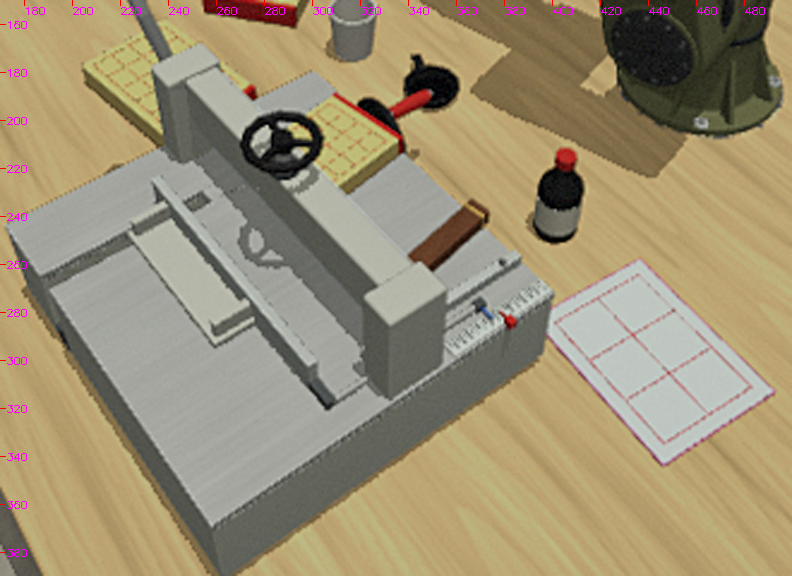

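```bash
cat > fit.py <<'E'
from h import *
import pickle
c=pickle.load(open("c0.pkl","rb"))
B=np.array([[0,.24,.14],[0,-.24,.14],[.46,.24,.14],[.46,-.24,.14]])
ut=np.array([[204,195],[355.2,185.2],[197.6,53.2],[344.8,42.8]])
us=np.array([[400,270.8],[301,179],[258.8,367.9],[173.3,245.8]])
for n,u in(("top",ut),("scene",us)):
    P=ray(c[n],u,.14); print(n,P.round(4).tolist())
    print(" w",np.linalg.norm(P[0]-P[1]),np.linalg.norm(P[2]-P[3]),"d",np.linalg.norm(P[0]-P[2]),np.linalg.norm(P[1]-P[3]))
def w(p,X): 
    r=R.from_euler("z",p[2]).as_matrix(); return X@r.T+np.array([p[0],p[1],0])
for k in("top","scene","both"):
    def res(p):
        o=[]
        if k!="scene":o.append(proj(c["top"],w(p,B))-ut)
        if k!="top":o.append(proj(c["scene"],w(p,B))-us)
        return np.concatenate(o).ravel()
    s=least_squares(res,[.5,-.1,0]);print(k,s.x,s.fun.round(1))
E
python3 fit.py
```

```text
top [[0.5315, 0.253, 0.14], [0.5539, -0.2228, 0.14], [0.9908, 0.2755, 0.14], [1.0139, -0.1998, 0.14]]
 w 0.4763450939620435 0.47587946049086355 d 0.4598586005894603 0.46057586334875367
scene [[0.5322, 0.2528, 0.14], [0.5543, -0.2198, 0.14], [0.9866, 0.278, 0.14], [1.0126, -0.1874, 0.14]]
 w 0.4731761690118131 0.4660775826241645 d 0.45508826357838605 0.4594074666599903
top [0.54278694 0.01533143 0.04856236] [-0.6  0.1  0.5 -0.2 -0.6  0.1  0.7 -0. ]
scene [0.54124846 0.01617055 0.05452493] [ 1.8  0.  -0.6 -0.6  0.3  1.2 -1.8 -2.3]
both [0.54180196 0.01572821 0.05191914] [-0.8  0.7  0.4 -0.1 -1.2  0.6  0.1  0.1  1.4  0.1 -0.6 -0.7 -0.5  0.9
 -2.  -2.6]
```

Run:
```python
from h import *
import pickle
c=pickle.load(open("c0.pkl","rb"))
crop(c["top"],190,125,290,200,7.5,"pics/t2.png")
crop(c["top"],270,125,370,200,7.5,"pics/t3.png")
crop(c["scene"],335,225,405,285,10,"pics/s2.png")
crop(c["scene"],280,165,380,235,7.5,"pics/s3.png")
```

```text
(no output)
```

View pics/t2.png

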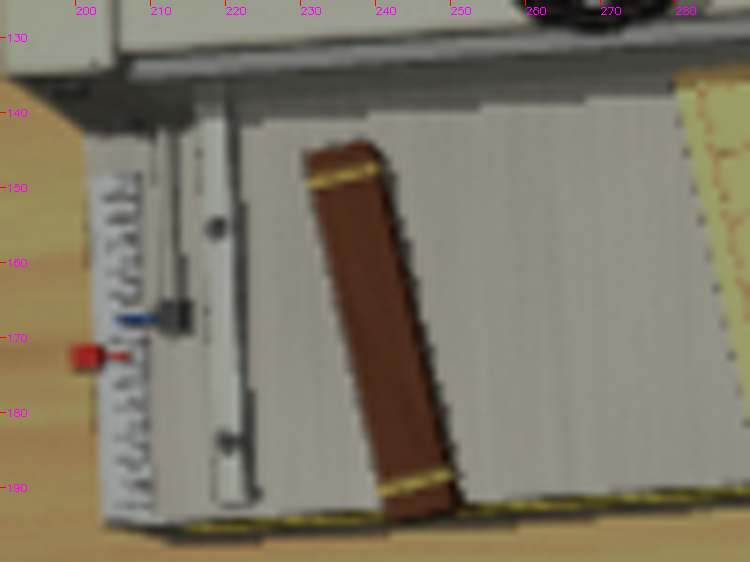

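View pics/t3.png

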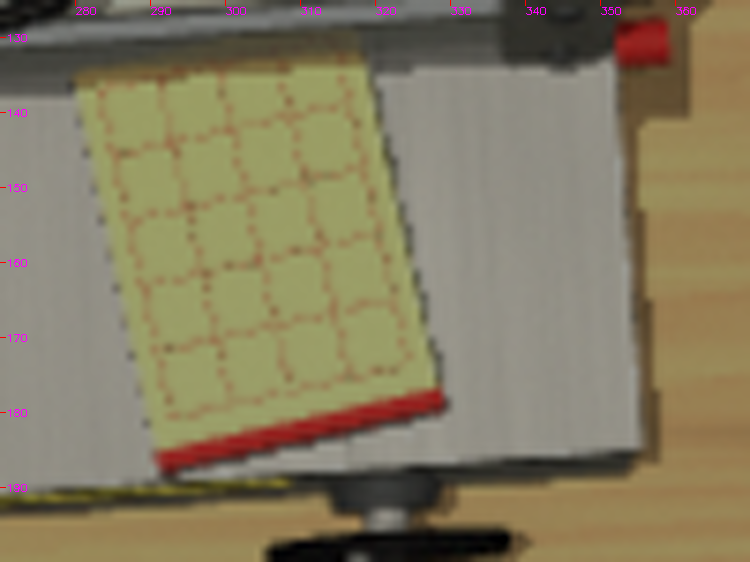

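View pics/s2.png

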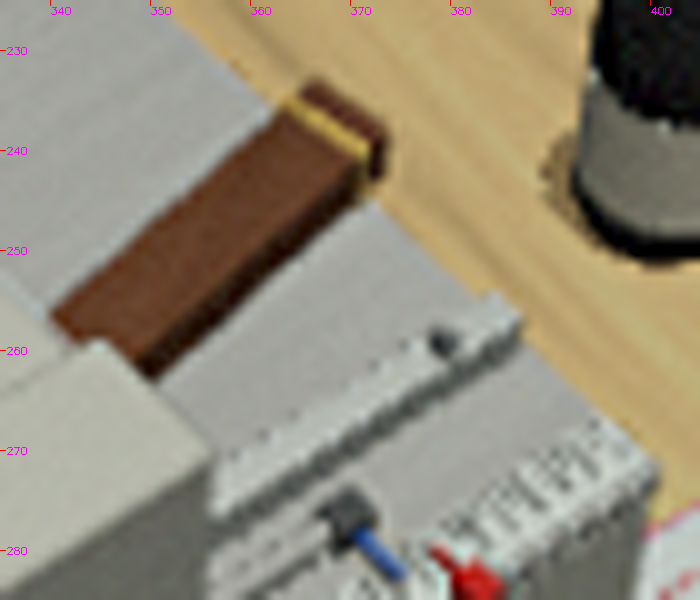

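View pics/s3.png

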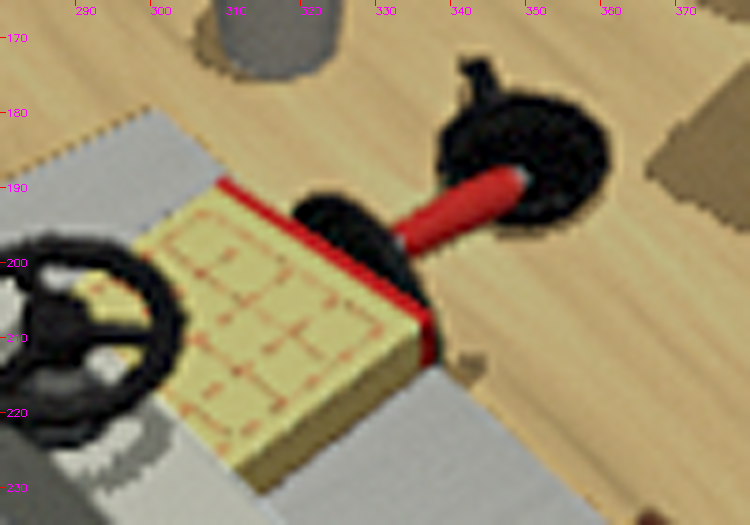

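```bash
cat > m1.py <<'E'
from h import *
import pickle
c=pickle.load(open("c0.pkl","rb"))
p=np.array([.5422,.0156,.0495])
def W(X): return np.atleast_2d(X)@R.from_euler("z",p[2]).as_matrix().T+np.array([p[0],p[1],0])
def C(X): return (np.atleast_2d(X)-np.array([p[0],p[1],0]))@R.from_euler("z",p[2]).as_matrix()
if __name__=="__main__":
    for n in("pointer","clip"):
        print(n)
        for k,u in zip(("top","scene"),{"pointer":[(205.5,167.6),(375.3,282.7)],"clip":[(207.5,172.5),(378.3,279.8)]}[n]):
            print(k,[C(ray(c[k],u,z)).round(4).tolist()[0] for z in (.145,.15,.155)])
    def hd(q,d): return W([-d,-.13-.04*np.sin(q),.085+.04*np.cos(q)])
    for q in np.arange(-1.2,1.3,.3):
        print(round(q,2),*[proj(c[k],hd(q,d)).round(1)[0].tolist() for k in("top","scene") for d in(.104,.042)])
    # check other points
    print("fence top front end",proj(c["top"],W([[.005,.175,.158],[.005,.187,.158],[.005,.175,.14]])).round(1).tolist(),proj(c["scene"],W([[.005,.175,.158],[.005,.187,.158]])).round(1).tolist())
    for nm,z,pts in(("mat",.003,[(159,205.5),(229,207),(227,259),(158,258)]),("pw",.164,[(230.3,145.5),(237.5,144.0),(241.5,193.8),(250.5,192.7)]),("pad",.17,[(291,188),(329.3,178.2),(280.0,136.2),(318,133.5)]),("bottle top",.145,[(252.5,243)]),("cup",.085,[(398.8,233.5)]),("dish",.025,[(350.5,246.5),(371,251.5)]),("sheel",.0,[(253,240)])):
        P=ray(c["top"],pts,z);print(nm,P.round(3).tolist(),"cut",C(P).round(3).tolist())
    P=ray(c["scene"],[(340.2,256.3),(349.5,262),(366,232.7),(373.5,240)],.164);print("pw scene cut",C(P).round(3).tolist())
    P=ray(c["scene"],[(308.7,188.7),(336.5,207)],.17);print("pad scene cut",C(P).round(3).tolist())
E
python3 m1.py
```

```text
pointer
top [[0.0868, 0.2277, 0.145], [0.0861, 0.2265, 0.15], [0.0854, 0.2254, 0.155]]
scene [[0.0845, 0.2282, 0.145], [0.0872, 0.2306, 0.15], [0.0898, 0.2331, 0.155]]
clip
top [[0.0708, 0.2221, 0.145], [0.0702, 0.221, 0.15], [0.0695, 0.2198, 0.155]]
scene [[0.0718, 0.2261, 0.145], [0.0746, 0.2285, 0.15], [0.0773, 0.231, 0.155]]
-1.2 [311.3, 221.7] [310.1, 202.4] [352.3, 198.1] [337.6, 206.3]
-0.9 [313.1, 221.5] [311.8, 202.1] [351.2, 194.9] [336.5, 203.0]
-0.6 [315.7, 221.3] [314.5, 201.7] [349.6, 191.7] [334.8, 199.7]
-0.3 [319.1, 221.0] [317.8, 201.4] [347.6, 188.7] [332.8, 196.7]
0.0 [322.8, 220.7] [321.5, 201.1] [345.4, 186.4] [330.6, 194.3]
0.3 [326.6, 220.5] [325.3, 200.9] [343.1, 184.9] [328.4, 192.7]
0.6 [330.0, 220.3] [328.7, 200.8] [341.0, 184.3] [326.4, 192.1]
0.9 [332.7, 220.2] [331.4, 200.7] [339.4, 184.7] [324.8, 192.4]
1.2 [334.6, 220.1] [333.3, 200.8] [338.2, 186.0] [323.7, 193.7]
fence top front end [[222.5, 192.0], [218.7, 192.2], [223.7, 192.4]] [[384.2, 253.1], [387.2, 255.8]]
mat [[0.509, 0.441, 0.003], [0.499, 0.201, 0.003], [0.324, 0.208, 0.003], [0.331, 0.443
[... 241 characters left out ...]
0.12, 0.164], [-0.005, 0.115, 0.164], [-0.004, 0.087, 0.164]]
pad [[0.546, -0.024, 0.17], [0.574, -0.142, 0.17], [0.708, 0.009, 0.17], [0.714, -0.11, 0.17]] cut [[0.002, -0.039, 0.17], [0.024, -0.159, 0.17], [0.166, -0.015, 0.17], [0.166, -0.133, 0.17]]
bottle top [[0.379, 0.1, 0.145]] cut [[-0.159, 0.092, 0.145]]
cup [[0.401, -0.362, 0.085]] cut [[-0.16, -0.37, 0.085]]
dish [[0.36, -0.209, 0.025], [0.342, -0.276, 0.025]] cut [[-0.193, -0.215, 0.025], [-0.214, -0.282, 0.025]]
sheel [[0.386, 0.12, 0.0]] cut [[-0.151, 0.112, 0.0]]
pw scene cut [[0.113, 0.113, 0.164], [0.105, 0.144, 0.164], [-0.0, 0.091, 0.164], [0.001, 0.124, 0.164]]
pad scene cut [[0.026, -0.156, 0.17], [0.006, -0.039, 0.17]]
```

Request:
jog_arm --moves '[[[22,34,0],[0,0,-1],60],[[44,68,0],[0,0,-2],60],[[66,101,0],[0,0,-3],60],[[88,135,0],[0,0,-3.74],60],[[110,169,0],[0,0,-3.74],60]]' --squeeze 15

```text
time_s: 0.62
ee_pos: [0.3124, -0.3409, 0.2054]
eef_rot: [-3.142, 0.0, 0.045]
force: [1.4, -0.0, 0.2]
grip_width: 0.0641
```

Request:
jog_arm --moves '[[[22,34,0],[0,0,0],60],[[44,68,0],[0,0,0],60],[[66,101,0],[0,0,0],60],[[88,135,0],[0,0,0],60],[[110,169,0],[0,0,0],60]]'

```text
time_s: 1.03
ee_pos: [0.4225, -0.1717, 0.2056]
eef_rot: [3.141, -0.0, 0.049]
force: [0.6, -0.6, 0.2]
grip_width: 0.0599
```

Request:
jog_arm --moves '[[[22,34,0],[0,0,0],60],[[44,68,0],[0,0,0],60],[[44,68,0],[0,0,0],60]]'

```text
time_s: 1.28
ee_pos: [0.4681, -0.1008, 0.2053]
eef_rot: [-3.141, -0.0, 0.054]
force: [0.2, -0.4, 0.6]
grip_width: 0.0597
```

```bash
cat > pic.py <<'E'
import sys,pickle
from station import ctrl,eyes
from h import *
def shot(tag,**crops):
    c={}
    for n in crops:
        c[n]=eyes.camera(n); crop(c[n],*crops[n],f"pics/{n}_{tag}.png")
    pickle.dump(c,open(f"c_{tag}.pkl","wb")); return c
E
python3 -c "
from pic import *
shot('a',scene=(250,100,400,220,5))
"
```

```text
(no output)
```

View pics/scene_a.png

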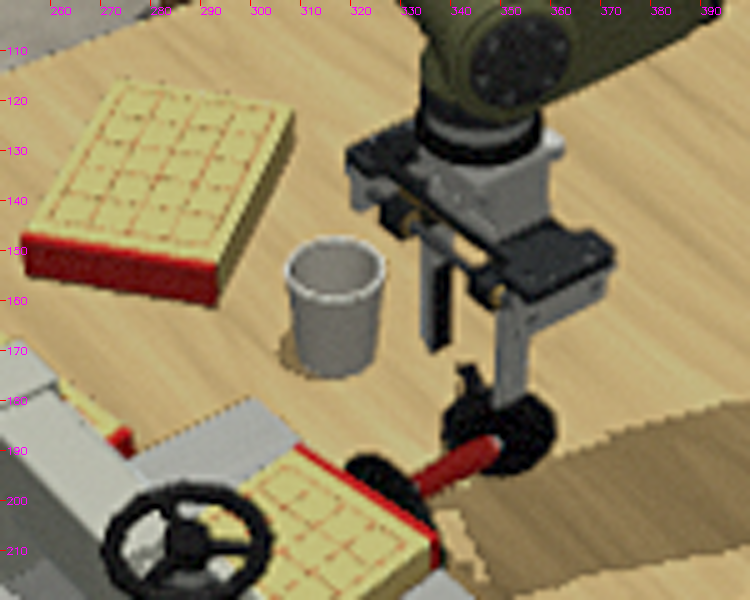

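Request:
jog_arm --moves '[[[-2,-4,-35],[0,0,0],60],[[-2,-4,-70],[0,0,0],60],[[-2,-4,-101],[0,0,0],60],[[-2,-4,-101],[0,0,0],15],[[-2,-4,-101],[0,0,0],15]]'

```text
time_s: 1.75
ee_pos: [0.4631, -0.1102, 0.1043]
eef_rot: [-3.141, 0.002, 0.049]
force: [-0.0, -0.6, 0.6]
grip_width: 0.0499
```

Request:
jog_arm --moves '[[[0,0,0],[0,0,0],15],[[0,0,0],[0,0,0],15],[[0,0,0],[0,0,0],15]]'

```text
time_s: 2.0
ee_pos: [0.4646, -0.11, 0.1062]
eef_rot: [3.141, -0.003, 0.049]
force: [0.1, 0.4, 0.5]
grip_width: 0.0302
```

Request:
jog_arm --moves '[[[0,0,0],[0,0,0],15],[[0,0,0],[0,0,0],15],[[0,0,0],[0,0,0],15]]'

```text
time_s: 2.25
ee_pos: [0.4643, -0.1097, 0.1052]
eef_rot: [3.141, -0.002, 0.049]
force: [-0.1, 1.8, 6.5]
grip_width: 0.0204
```

```bash
python3 -c "
from pic import *
print(ctrl.get_obs()['ee_pos'])
shot('b',scene=(290,120,400,220,7),top=(270,150,370,240,7))
print(ctrl.get_obs())
"
```

```text
[ 0.46433567 -0.10965942  0.10522633]
{'time_s': 2.35, 'qpos': array([-3.08806879e-01,  2.52679971e-01,  1.83335628e+00,  1.06919570e-04,
        1.05407098e+00,  1.21245237e+00]), 'joint_vel': array([ 0.00107246, -0.00049092,  0.00121933, -0.00164954,  0.00183359,
        0.00090096]), 'tau': array([-6.22162465e-01, -4.28484142e+01, -2.85107034e+01, -2.72889929e-01,
       -1.28032272e-01, -2.38673697e-02]), 'ee_pos': array([ 0.46433079, -0.10968364,  0.1052023 ]), 'eef_rot': array([ 3.14115881e+00, -1.42369576e-03,  4.94846370e-02]), 'force': array([0.16752132, 1.87059398, 6.55128225]), 'moment': array([ 0.23452524, -0.00926684, -0.00459326]), 'grip_width': 0.020787362233383646}
```

View pics/scene_b.png

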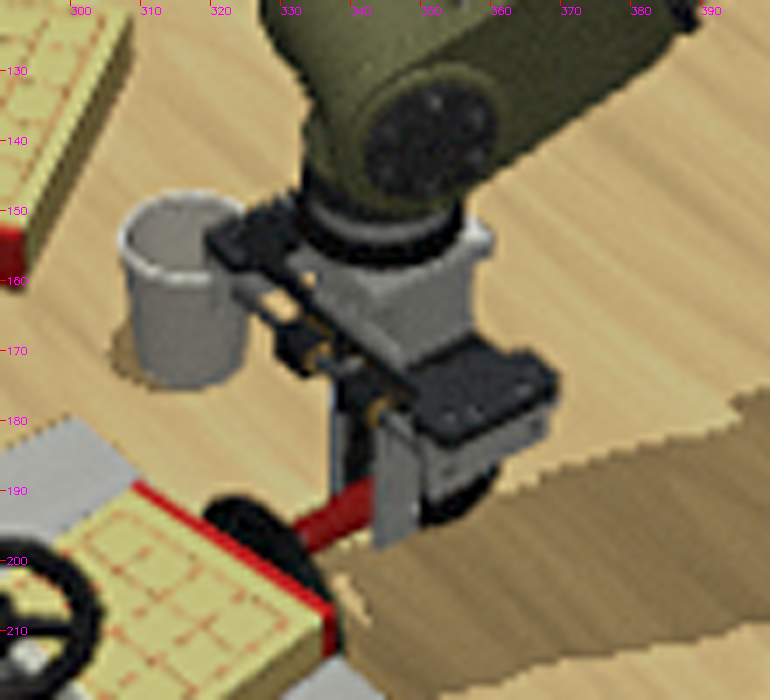

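View pics/top_b.png

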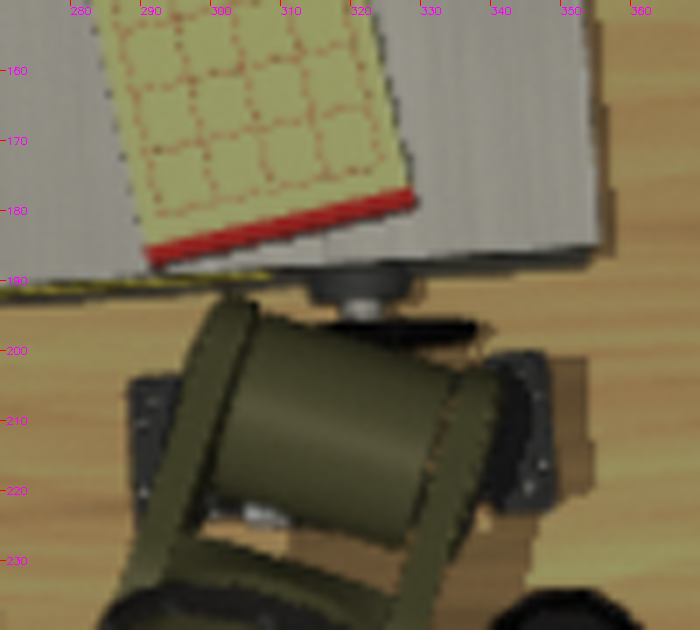

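```bash
cat > circ.py <<'E'
import numpy as np,sys
def tab(q0,steps,n,r=40):
    q=q0
    for k in range(n):
        rows=[]
        for i in range(1,6):
            a=q+i*steps; dy=-r*(np.sin(a)-np.sin(q)); dz=r*(np.cos(a)-np.cos(q))
            rows.append([[round(-.0495*dy,1),round(dy*.9988,1),round(dz,1)],[0,0,0],15])
        q=a; print(round(q,3),rows)
if __name__=="__main__": tab(float(sys.argv[1]),np.radians(float(sys.argv[2])),int(sys.argv[3]))
E
python3 circ.py -0.22 18 5
```

```text
1.351 [[[np.float64(0.6), np.float64(-12.5), np.float64(0.8)], [0, 0, 0], 15], [[np.float64(1.2), np.float64(-24.6), np.float64(-2.3)], [0, 0, 0], 15], [[np.float64(1.7), np.float64(-35.1), np.float64(-9.0)], [0, 0, 0], 15], [[np.float64(2.1), np.float64(-43.1), np.float64(-18.7)], [0, 0, 0], 15], [[np.float64(2.4), np.float64(-47.7), np.float64(-30.3)], [0, 0, 0], 15]]
2.922 [[[np.float64(0.0), np.float64(-0.8), np.float64(-12.5)], [0, 0, 0], 15], [[np.float64(-0.1), np.float64(2.3), np.float64(-24.6)], [0, 0, 0], 15], [[np.float64(-0.4), np.float64(9.0), np.float64(-35.2)], [0, 0, 0], 15], [[np.float64(-0.9), np.float64(18.6), np.float64(-43.2)], [0, 0, 0], 15], [[np.float64(-1.5), np.float64(30.3), np.float64(-47.8)], [0, 0, 0], 15]]
4.492 [[[np.float64(-0.6), np.float64(12.5), np.float64(-0.8)], [0, 0, 0], 15], [[np.float64(-1.2), np.float64(24.6), np.float64(2.3)], [0, 0, 0], 15], [[np.float64(-1.7), np.float64(35.1), np.float64(9.0)], [0, 0, 0], 15], [[np.float64(-2.1), np.float64(43.1), np.float64(18.7)], [0, 0, 0], 15], [[np.float64(-2.4), np.float64(47.7), np.float64(30.3)], [0, 0, 0], 15]]
6.063 [[[np.float64(-0.0), np.float64(0.8), np.float64(12.5)], [0, 0, 0], 15], [[np.float64(0.1), np.float64(-2.3), np.float64(24.6)], [0, 0, 0], 15], [[np.float64(0.4), np.float64(-9.0), np.float64(35.2)], [0, 0, 0], 15], [[np.float64(0.9), np.float64(-18.6), np.float64(43.2)], [0, 0, 0], 15], [[np.float64(1.5), np.float64(-30.3), np.float64(47.8)], [0, 0, 0], 15]]
7.634 [[[np.float64(0.6), np.float64(-12.5), np.float64(0.8)], [0, 0, 0], 15], [[np.float64(1.2), np.float64(-24.6), np.float64(-2.3)], [0, 0, 0], 15], [[np.float64(1.7), np.float64(-35.1), np.float64(-9.0)], [0, 0, 0], 15], [[np.float64(2.1), np.float64(-43.1), np.float64(-18.7)], [0, 0, 0], 15], [[np.float64(2.4), np.float64(-47.7), np.float64(-30.3)], [0, 0, 0], 15]]
```

Request:
jog_arm --moves '[[[0.6,-12.5,0.8],[0,0,0],15],[[1.2,-24.6,-2.3],[0,0,0],15],[[1.7,-35.1,-9],[0,0,0],15],[[2.1,-43.1,-18.7],[0,0,0],15],[[2.4,-47.7,-30.3],[0,0,0],15]]'

```text
time_s: 2.77
ee_pos: [0.4667, -0.1585, 0.0745]
eef_rot: [3.14, -0.002, 0.049]
force: [2.0, 0.2, 2.6]
grip_width: 0.0209
```

Forces are small; continue.

Request:
jog_arm --moves '[[[0,-0.8,-12.5],[0,0,0],15],[[-0.1,2.3,-24.6],[0,0,0],15],[[-0.4,9,-35.2],[0,0,0],15],[[-0.9,18.6,-43.2],[0,0,0],15],[[-1.5,30.3,-47.8],[0,0,0],15]]'

```text
time_s: 3.18
ee_pos: [0.4652, -0.1266, 0.026]
eef_rot: [3.142, -0.001, 0.049]
force: [-0.9, 2.1, 18.8]
grip_width: 0.0203
```

Request:
jog_arm --moves '[[[-0.6,12.5,-0.8],[0,0,0],15],[[-1.2,24.6,2.3],[0,0,0],15],[[-1.7,35.1,9],[0,0,0],15],[[-2.1,43.1,18.7],[0,0,0],15],[[-2.4,47.7,30.3],[0,0,0],15]]'

```text
time_s: 3.6
ee_pos: [0.4627, -0.0796, 0.0569]
eef_rot: [3.139, -0.001, 0.05]
force: [4.0, -14.9, -0.2]
grip_width: 0.0207
```

Request:
jog_arm --moves '[[[0,0.8,12.5],[0,0,0],15],[[0.1,-2.3,24.6],[0,0,0],15],[[0.4,-9,35.2],[0,0,0],15],[[0.9,-18.6,43.2],[0,0,0],15],[[1.5,-30.3,47.8],[0,0,0],15]]'

```text
time_s: 4.02
ee_pos: [0.464, -0.1096, 0.1046]
eef_rot: [-3.141, -0.0, 0.05]
force: [4.4, 1.7, -4.5]
grip_width: 0.0206
```

```bash
python3 -c "
from pic import *
shot('c',scene=(350,240,410,290,12),top=(190,130,250,200,8))
"
```

```text
(no output)
```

View pics/scene_c.png

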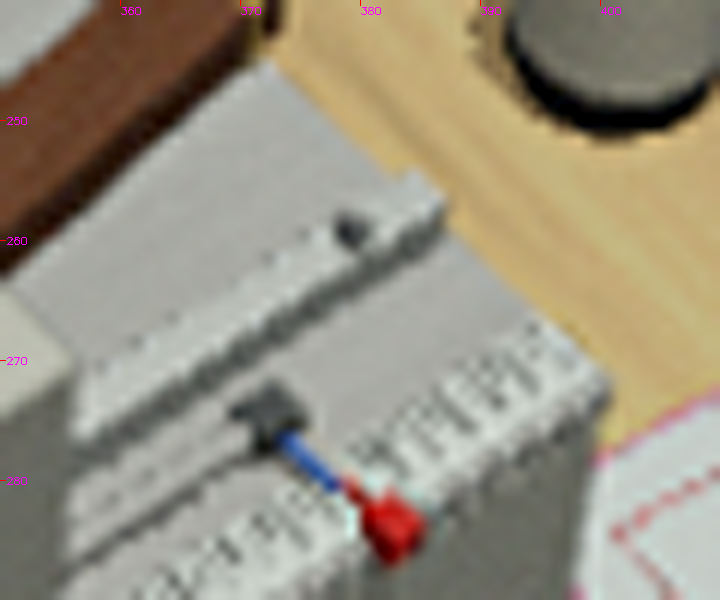

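View pics/top_c.png

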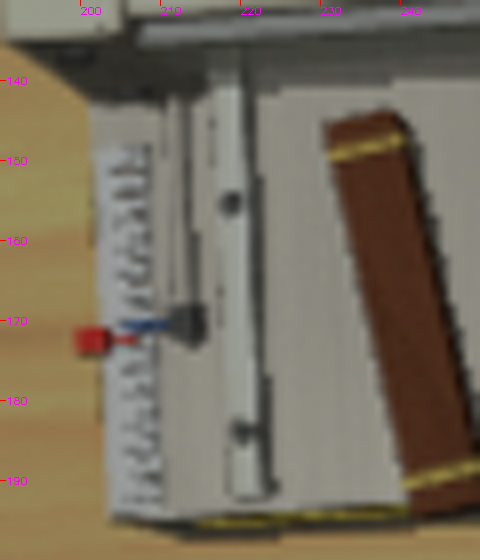

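```bash
cat > ptr.py <<'E'
from h import *
import pickle,sys
from m1 import W,C
def meas(c):
    f=c["top"]["frame"].astype(float)
    b=np.clip(f[...,2]-f[...,0]-15,0,None); r=np.clip(f[...,0]-f[...,2]-60,0,None)
    for n,m,(x0,x1,y0,y1) in(("blue",b,(202,212,160,180)),("redtip",r,(203,208,164,180)),("redall",r,(196,209,164,180))):
        s=m[y0:y1,x0:x1]; col=s.sum(0); rows=np.arange(y0,y1)
        print(n,[(x0+i,round((s[:,i]*rows).sum()/col[i],2),int(col[i])) for i in range(x1-x0) if col[i]>20])
    f=c["scene"]["frame"].astype(float)
    b=np.clip(f[...,2]-f[...,0]-15,0,None); r=np.clip(f[...,0]-f[...,2]-60,0,None)
    for n,m in(("blue",b),("red",r)):
        s=m[268:292,365:395]; rows=np.arange(268,292);col=s.sum(0)
        print("scene",n,[(365+i,round((s[:,i]*rows).sum()/col[i],2),int(col[i])) for i in range(30) if col[i]>20])
if __name__=="__main__":
    for a in sys.argv[1:]: print(a); meas(pickle.load(open(a,"rb")))
E
python3 ptr.py c0.pkl c_c.pkl
python3 - <<'E'
from h import *;import pickle
from m1 import W
c=pickle.load(open("c0.pkl","rb"))
for n in("top","scene"):
    P=np.array([.075,.225,.146]);o=proj(c[n],W(P))
    print(n,o,[(proj(c[n],W(P+d))-o).round(2).tolist() for d in([.01,0,0],[0,.01,0],[0,0,.01])])
E
```

```text
c0.pkl
blue [(206, np.float64(167.0), 22), (207, np.float64(167.0), 41), (208, np.float64(167.0), 48), (209, np.float64(167.0), 41), (210, np.float64(167.0), 24)]
redtip []
redall [(196, np.float64(171.54), 127), (197, np.float64(171.56), 130), (198, np.float64(171.63), 129), (199, np.float64(171.66), 187), (200, np.float64(171.61), 228), (201, np.float64(171.63), 239), (202, np.float64(171.89), 142)]
scene blue [(370, np.float64(278.09), 44), (371, np.float64(278.38), 161), (372, np.float64(279.29), 130), (373, np.float64(280.41), 125), (374, np.float64(281.26), 117), (375, np.float64(281.48), 48)]
scene red [(379, np.float64(280.49), 61), (380, np.float64(282.14), 125), (381, np.float64(282.7), 225), (382, np.float64(283.0), 374), (383, np.float64(283.57), 365), (384, np.float64(283.22), 140)]
c_c.pkl
blue [(206, np.float64(170.0), 26), (207, np.float64(170.0), 29), (208, np.float64(170.0), 28), (209, np.float64(170.0), 22), (210, np.float64(170.0), 23)]
redtip []
redall [(196, np.float64(171.57), 111), (197, np.float64(171.51), 113), (198, np.float64(171.75), 109), (199, np.float64(171.65), 167), (200, np.float64(171.66), 212), (201, np.float64(171.69), 220), (202, np.float64(171.89), 136)]
scene blue [(373, np.float64(276.3), 60), (374, np.float64(276.68), 162), (375, np.float64(277.77), 149), (376, np.float64(278.64), 144), (377, np.float64(279.62), 127)]
scene red [(379, np.float64(280.49), 72), (380, np.float64(282.17), 143), (381, np.float64(282.76), 241), (382, np.float64(283.06), 400), (383, np.float64(283.55), 375), (384, np.float64(283.3), 165)]
top [[206.45757266 171.21088833]] [[[-0.15, -3.15]], [[-3.16, 0.21]], [[-0.77, -0.38]]]
scene [[377.18930037 279.91113434]] [[[-2.79, 1.87]], [[2.5, 2.45]], [[0.27, -2.22]]]
```

Run:
```python
import pickle,numpy as np
np.set_printoptions(linewidth=160)
for a in("c0.pkl","c_c.pkl"):
    f=pickle.load(open(a,"rb"))["top"]["frame"].astype(int)
    print(a);print("B-R rows165-175 cols 203-212");print((f[...,2]-f[...,0])[165:176,203:213]);print("R-(G)");print((f[...,0]-f[...,1])[165:176,196:210])
f=pickle.load(open("c_c.pkl","rb"))["scene"]["frame"].astype(int)
print((f[...,2]-f[...,0])[273:288,370:386]);print((f[...,0]-f[...,1])[273:288,370:386])
```

```text
c0.pkl
B-R rows165-175 cols 203-212
[[  2   3   2  -1  -6 -10 -12 -11  -5  -1]
 [  2   3   6   6   7   8   3  -2  -2  -1]
 [ -2   2  28  37  56  63  56  39   5  -2]
 [ -2   2  17  13   5   2  -6  -8  -4  -2]
 [ -3   2   3   2   3   3  -7 -11  -9  -7]
 [ -7   0   2   1   2   0  -4 -11 -12 -11]
 [-53  -9 -10  -8  -3   1  -4 -11 -12 -13]
 [-64 -59 -76 -75 -24   0  -3 -12 -13 -12]
 [-43  -1   1  -5  -1   1  -4 -11 -13 -13]
 [-16   0   2   2   2   1  -3 -11 -12 -12]
 [ -4   3   3   2   0   1  -2 -12 -12 -13]]
R-(G)
[[ 19  20  19  20  18  18   3  -3  -4  -3  -1   1   3   3]
 [ 20  19  18  19  18  18   2  -3  -3  -4  -4  -4  -4  -2]
 [ 20  20  20  20  20  21   7  -2  -3 -11 -14 -20 -22 -20]
 [ 20  21  21  20  21  20   8  -2  -3  -9  -6  -2  -2   1]
 [ 24  24  24  24  26  27  11   0  -3  -3  -3  -3  -3   1]
 [ 31  30  30  36  39  38  24   3  -2  -2  -3  -2  -1   0]
 [ 29  29  29  64  90 107 108  48   8  10   7   1  -3   1]
 [ 30  29  29  70 104 111 107  59  56  73  71  16  -2   0]
 [ 30  29  29  55  89  95  88  40   0  -1   2  -1  -3   0]
 [ 26  25  25  30  30  23  16  12  -1  -2  -2  -2  -3
[... 2784 characters left out ...]
  -4  -7  -4  -5  -8  -7  -6]
 [  0  -1   0   0  -9 -39 -25  -8  -8 -10  -7  -7  -5  -6  -7  -8]
 [ -1  -2  -3   2  -1  -9 -41 -19  19  21 -16 -12 -11  -8  -7  -8]
 [ -1   0  -1  -3  -6  -6  -9 -30  42  85  -3 -15  21 -11 -12 -10]
 [ -1  -1  -4  -7  -5  -8  -4 -11  -9  89  78  52 102  44 -18 -12]
 [ -2  -5  -6  -6  -4  -4  -7  -8 -13 -15 123 166 165 139  68  -8]
 [ -6  -2  -8  -5  -7  -7  -7  -8  -9 -21 104 142 156 156 145  47]
 [ -8  -5  -4  -6  -7  -6  -6  -8 -10 -17  49  93 130 153 110  37]
 [ -8  -7  -7  -6  -7  -7  -8  -7  -8  -6  12  70  99 128  66   9]
 [ -7  -6  -7  -7  -7  -7  -8  -4   0  -1   2  31  88  67  16  -2]
 [ -7  -7  -8  -7  -7  -5  -4  -2  -2  -4  -5   5  23  13  -4  -4]]
```

Request:
jog_arm --moves '[[[0.6,-12.5,0.8],[0,0,0],15],[[1.2,-24.6,-2.3],[0,0,0],15],[[1.7,-35.1,-9],[0,0,0],15],[[2.1,-43.1,-18.7],[0,0,0],15],[[2.4,-47.7,-30.3],[0,0,0],15]]'

```text
time_s: 4.53
ee_pos: [0.4664, -0.1583, 0.0739]
eef_rot: [3.141, -0.001, 0.049]
force: [0.8, -0.2, 3.8]
grip_width: 0.0206
```

Request:
jog_arm --moves '[[[0,-0.8,-12.5],[0,0,0],15],[[-0.1,2.3,-24.6],[0,0,0],15],[[-0.4,9,-35.2],[0,0,0],15],[[-0.9,18.6,-43.2],[0,0,0],15],[[-1.5,30.3,-47.8],[0,0,0],15]]'

```text
time_s: 4.95
ee_pos: [0.4649, -0.1265, 0.0256]
eef_rot: [-3.141, -0.0, 0.049]
force: [0.9, -0.6, 15.7]
grip_width: 0.0205
```

Run:
```python
from pic import *
np.set_printoptions(linewidth=160)
c=shot('d',scene=(350,240,410,290,12),top=(190,130,250,200,8))
f=c["top"]["frame"].astype(int)
print((f[...,2]-f[...,0])[165:176,203:213]);print((f[...,0]-f[...,1])[165:176,196:210])
f=c["scene"]["frame"].astype(int)
print((f[...,2]-f[...,0])[270:288,370:386])
```

```text
[[  2   3   2  -2  -8 -10 -12 -13 -11 -12]
 [  1   3   2   3   3   2  -8 -13 -12 -12]
 [ -2   2   2   0   1   1  -9 -12 -11 -12]
 [ -2   2   2   1   1   0  -9 -12 -11 -11]
 [ -2   2   2   2   2   2  -7 -12 -10 -10]
 [ -7   1   1   2   1   0  -5  -9  -4  -1]
 [-53 -10  -6   4   9   9   8   0  -2  -1]
 [-62 -60 -53  17  49  50  53  28   4  -2]
 [-45  -1   5  -4  -1   0  -3 -11  -6  -2]
 [-16   0   3   2   3   1  -4 -12  -9  -6]
 [ -4   2   2   2   1   0  -3 -12 -13 -12]]
[[ 19  19  19  20  19  19   2  -3  -3  -3   0   3   3   3]
 [ 19  19  18  19  19  18   2  -2  -3  -3  -3  -3  -3   1]
 [ 20  20  19  19  19  19   7  -2  -3  -3  -1  -2  -1   2]
 [ 21  20  20  20  21  21   9  -2  -3  -3  -2  -2  -1   2]
 [ 24  25  23  24  26  27  11  -2  -3  -3  -3  -3  -3   1]
 [ 29  30  30  35  38  38  23   3  -2  -2  -3  -2  -2   1]
 [ 28  28  29  63  90 107 108  47   8   5  -1  -4  -4  -3]
 [ 29  29  29  69 104 110 106  59  58  58  12 -16 -16 -16]
 [ 29  30  30  54  88  95  87  41   1  -3   1  -1  -1   0]
 [ 25  26  25  29  30  23  16  12  -1  -4  -3  -4  -1   0]
 [ 20  21  19  19  20  20  13   0  -
[... 818 characters left out ...]
  59   11    2    3    3    1   -1]
 [  -6   -6   -6   -5   -1   -1   -3   -7  -33  -44  -12    6  -27    3    6    0]
 [  -5   -6   -4   -2   -3    0   -1    2   -1  -82  -85  -59 -113  -53    7    5]
 [  -6   -4   -1   -1   -2   -3   -1    0    5    5 -133 -177 -166 -145  -74    1]
 [  -2   -3   -1   -1   -1   -2   -1   -2    3   12 -109 -144 -158 -161 -153  -51]
 [  -1   -2   -3   -1   -2   -1   -2   -1    1    8  -50 -100 -138 -162 -116  -44]
 [   0   -2   -1   -1   -2   -1   -1    0   -2   -3  -19  -73  -95 -130  -65  -17]
 [   0   -2   -1   -1    0   -1   -1   -3   -6   -5  -10  -31  -87  -82  -26   -6]
 [   0    0    0   -1    0   -2   -4   -6   -4    0    0  -11  -33  -22   -5   -6]]
```

View pics/top_d.png

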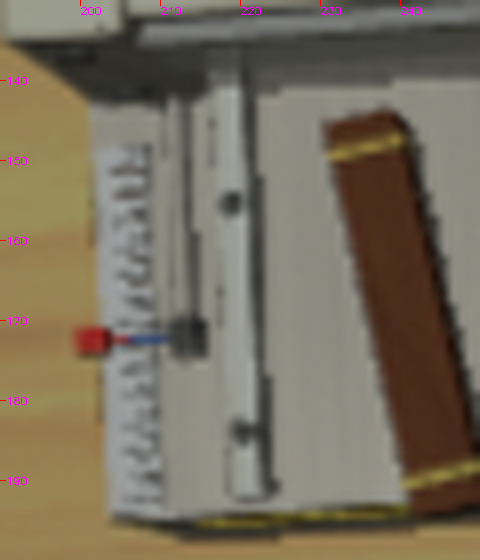

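View pics/scene_d.png

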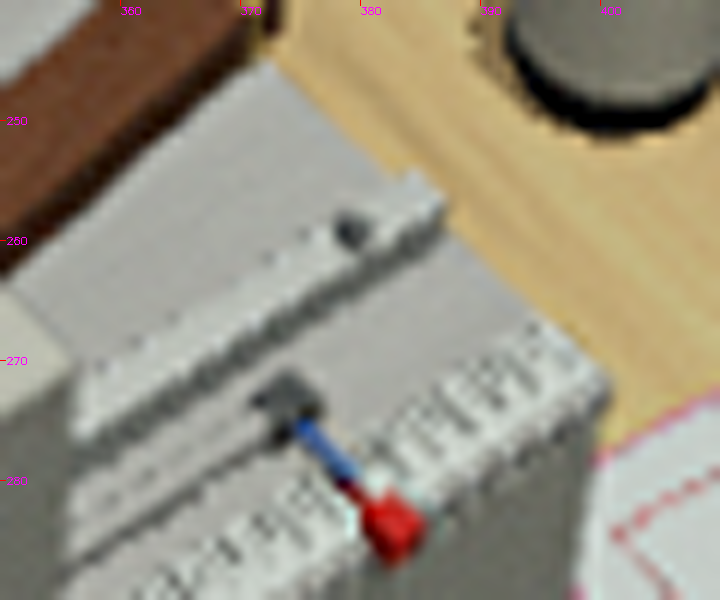

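Request:
jog_arm --moves '[[[0,0,0],[0,0,0],50],[[0,0,0],[0,0,0],50],[[0,0,0],[0,0,0],50],[[0,0,20],[0,0,0],50],[[0,0,55],[0,0,0],60]]'

```text
time_s: 5.47
ee_pos: [0.4627, -0.1264, 0.079]
eef_rot: [-3.139, 0.006, 0.049]
force: [0.9, -0.3, -0.8]
grip_width: 0.0505
```

Request:
jog_arm --moves '[[[0,0,40],[0,0,0],60],[[0,0,80],[0,0,0],60],[[0,0,120],[0,0,0],60],[[0,0,160],[0,0,0],60],[[20,35,160],[0,0,1],60]]'

```text
time_s: 5.88
ee_pos: [0.4855, -0.0959, 0.249]
eef_rot: [3.136, -0.01, 0.13]
force: [1.9, -0.3, 1.0]
grip_width: 0.0598
```

Request:
jog_arm --moves '[[[18,35,0],[0,0,1],60],[[36,70,0],[0,0,1.2],60],[[54,105,0],[0,0,1.2],60],[[72,140,0],[0,0,1.2],60],[[90,175,0],[0,0,1.2],60]]'

```text
time_s: 6.3
ee_pos: [0.5752, 0.0847, 0.241]
eef_rot: [3.142, 0.001, 0.241]
force: [0.7, 0.0, 1.8]
grip_width: 0.0601
```

Request:
jog_arm --moves '[[[17,26,0],[0,0,0],60],[[34,51,0],[0,0,0],60],[[34,51,-30],[0,0,0],60],[[34,51,-55],[0,0,0],60]]'

```text
time_s: 6.63
ee_pos: [0.6092, 0.1354, 0.1849]
eef_rot: [3.142, -0.001, 0.243]
force: [-0.4, -0.3, -0.7]
grip_width: 0.06
```

Run:
```python
from pic import *
c=shot('e',scene=(310,190,410,290,6),top=(190,110,290,200,7))
print(ctrl.get_obs()["ee_pos"])
```

```text
[0.607003   0.1338493  0.18167172]
```

View pics/scene_e.png

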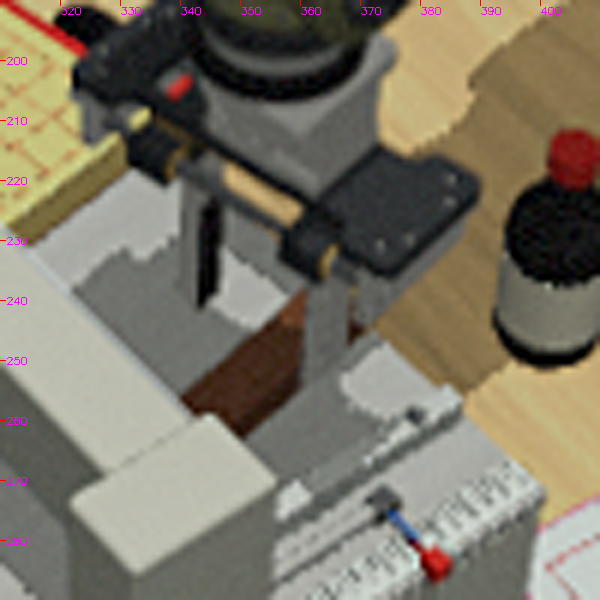

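View pics/top_e.png

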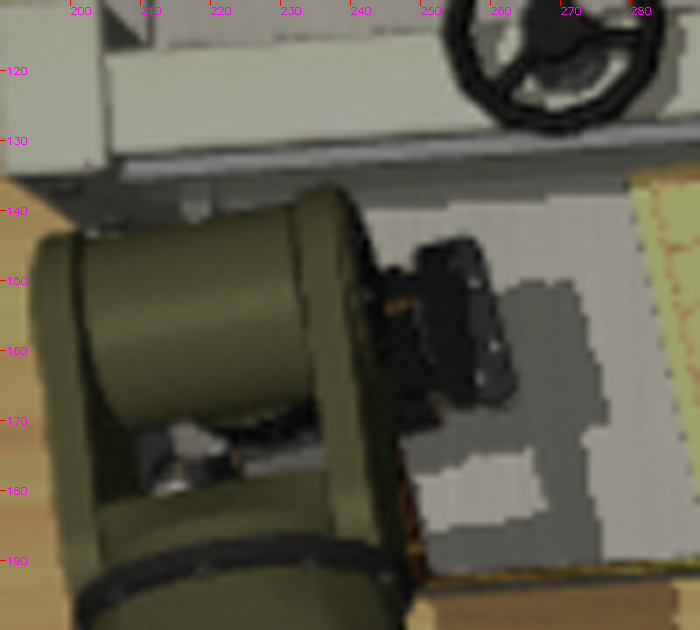

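Request:
jog_arm --moves '[[[0,1,-20],[0,0,0],60],[[0,1,-38],[0,0,0],60],[[0,1,-38],[0,0,0],20],[[0,1,-38],[0,0,0],20],[[0,1,-38],[0,0,0],20]]' --squeeze 30

```text
time_s: 7.15
ee_pos: [0.6094, 0.1348, 0.1504]
eef_rot: [3.141, -0.002, 0.241]
force: [-0.6, 0.2, 0.9]
grip_width: 0.043
```

Request:
jog_arm --moves '[[[0,0,0],[0,0,0],20],[[0,0,0],[0,0,0],20],[[0,0,0],[0,0,0],20]]'

```text
time_s: 7.4
ee_pos: [0.6093, 0.1348, 0.1498]
eef_rot: [3.141, -0.002, 0.241]
force: [-1.1, -1.3, 5.7]
grip_width: 0.0296
```

Request:
jog_arm --moves '[[[0,0,25],[0,0,0],20],[[0,0,60],[0,0,0],20],[[-5,20,95],[0,0,0],20],[[-20,50,100],[0,0,0],20],[[-40,80,100],[0,0,0],20]]'

```text
time_s: 7.82
ee_pos: [0.5694, 0.2155, 0.2511]
eef_rot: [-3.141, -0.004, 0.239]
force: [0.3, 0.8, -3.2]
grip_width: 0.0297
```

Request:
jog_arm --moves '[[[-31,22,0],[0,0,0],20],[[-62,44,0],[0,0,0],20],[[-93,66,0],[0,0,0],20],[[-124,88,0],[0,0,0],20],[[-153,108,-15],[0,0,0],20]]'

```text
time_s: 8.23
ee_pos: [0.4146, 0.3244, 0.2357]
eef_rot: [-3.14, -0.004, 0.242]
force: [1.2, 1.9, -3.4]
grip_width: 0.0296
```

Run:
```python
from pic import *
c=shot('f',scene=(350,190,510,350,4),)
print(ctrl.get_obs()["ee_pos"])
```

```text
[0.40961905 0.32641645 0.23145906]
```

View pics/scene_f.png

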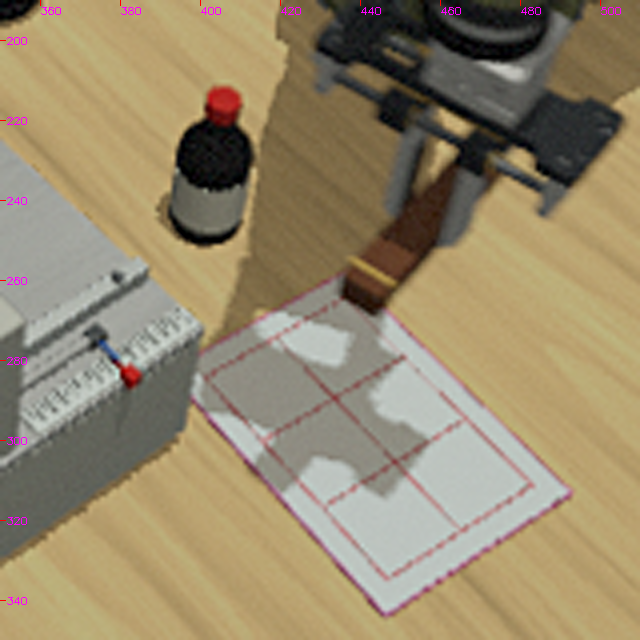

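Request:
jog_arm --moves '[[[2,-1,-40],[0,0,0],20],[[2,-1,-80],[0,0,0],20],[[2,-1,-120],[0,0,0],20],[[2,-1,-160],[0,0,0],20],[[2,-1,-195],[0,0,0],20]]'

```text
time_s: 8.7
ee_pos: [0.417, 0.3215, 0.0361]
eef_rot: [3.141, 0.001, 0.242]
force: [0.2, -0.0, -3.4]
grip_width: 0.0296
```

Request:
jog_arm --moves '[[[0,0,-12],[0,0,0],20],[[0,0,-20],[0,0,0],20],[[0,0,-23],[0,0,0],20],[[0,0,-25],[0,0,0],20]]'

```text
time_s: 9.03
ee_pos: [0.4186, 0.3226, 0.0147]
eef_rot: [-3.141, -0.002, 0.241]
force: [0.4, 0.3, -2.4]
grip_width: 0.03
```

Request:
jog_arm --moves '[[[0,0,-1.5],[0,0,0],20],[[0,0,-2],[0,0,0],20],[[0,0,-2],[0,0,0],20]]'

```text
time_s: 9.28
ee_pos: [0.4185, 0.3225, 0.0128]
eef_rot: [-3.141, -0.002, 0.242]
force: [-0.2, 0.2, 4.8]
grip_width: 0.0297
```

Request:
jog_arm --moves '[[[0,0,0],[0,0,0],50],[[0,0,0],[0,0,0],50],[[0,0,0],[0,0,0],50],[[0,0,20],[0,0,0],60],[[0,0,60],[0,0,0],66]]'

```text
time_s: 9.7
ee_pos: [0.4158, 0.3206, 0.0684]
eef_rot: [3.139, 0.007, 0.241]
force: [0.2, 0.5, -0.5]
grip_width: 0.0597
```

Request:
jog_arm --moves '[[[0,0,40],[0,0,0],66],[[0,0,80],[0,0,0],66],[[0,0,120],[0,0,1.1],66],[[0,0,160],[0,0,2.2],66],[[0,-20,180],[0,0,3.3],66]]'

```text
time_s: 10.12
ee_pos: [0.4182, 0.3038, 0.2563]
eef_rot: [-3.141, -0.006, 0.536]
force: [0.3, -0.6, -0.6]
grip_width: 0.0659
```

Run:
```python
from pic import *
c=shot('g',scene=(350,190,510,350,4),)
print(ctrl.get_obs()["ee_pos"],ctrl.get_obs()["eef_rot"])
```

```text
[0.41897854 0.3007185  0.2584002 ] [ 3.14108662 -0.00860942  0.54298475]
```

View pics/scene_g.png

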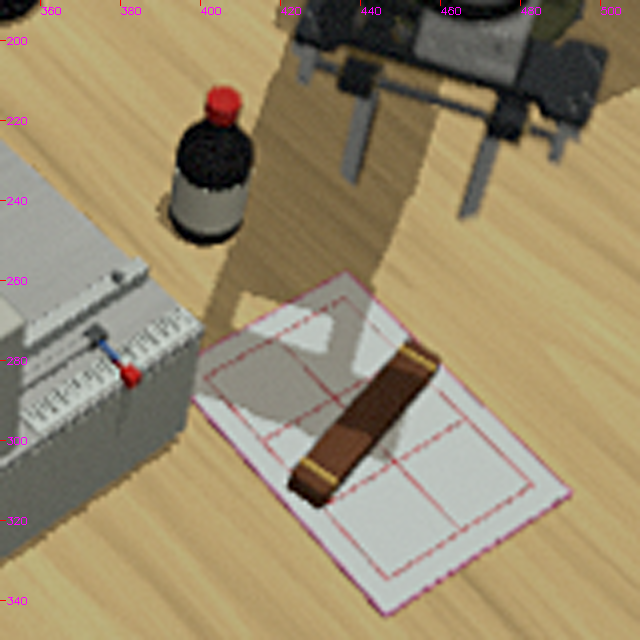

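Request:
jog_arm --moves '[[[13,-33,0],[0,0,0.9],66],[[26,-66,0],[0,0,1.8],66],[[40,-99,0],[0,0,2.7],66],[[53,-132,0],[0,0,3.6],66],[[67,-164,0],[0,0,4.5],66]]'

```text
time_s: 10.58
ee_pos: [0.4849, 0.1363, 0.2512]
eef_rot: [3.142, 0.0, 0.925]
force: [0.3, 0.8, 0.3]
grip_width: 0.0661
```

Request:
jog_arm --moves '[[[13,-33,0],[0,0,0.9],66],[[26,-66,0],[0,0,1.8],66],[[40,-99,0],[0,0,2.7],66],[[53,-132,0],[0,0,3.6],66],[[67,-164,0],[0,0,4.5],66]]'

```text
time_s: 11.0
ee_pos: [0.552, -0.0279, 0.2511]
eef_rot: [-3.141, 0.0, 1.318]
force: [1.1, 0.1, 0.2]
grip_width: 0.0662
```

Request:
jog_arm --moves '[[[13,-33,0],[0,0,0.9],66],[[26,-66,0],[0,0,1.8],66],[[40,-99,0],[0,0,2.7],66],[[53,-132,0],[0,0,3.5],66],[[67,-164,0],[0,0,3.5],66]]'

```text
time_s: 11.42
ee_pos: [0.6189, -0.1919, 0.2509]
eef_rot: [-3.141, -0.0, 1.624]
force: [0.1, 0.6, 0.4]
grip_width: 0.0661
```

Request:
jog_arm --moves '[[[0,0,0],[0,0,0],66]]'

```text
time_s: 11.5
ee_pos: [0.6193, -0.1951, 0.2494]
eef_rot: [-3.14, 0.0, 1.616]
force: [0.5, 0.5, -1.1]
grip_width: 0.0662
```

Run:
```python
from pic import *
o=ctrl.get_obs();print(o["ee_pos"],o["eef_rot"],o["qpos"])
from m1 import C
print(C(o["ee_pos"]))
c=shot('h',scene=(200,90,400,240,4),top=(190,30,370,200,4))
```

```text
[ 0.6192578  -0.19508058  0.24942628] [-3.13973623e+00  1.03713574e-04  1.61588198e+00] [-3.61237729e-01  5.04905370e-01  1.13658621e+00 -8.30970113e-04
  1.50176537e+00 -4.06265278e-01]
[[ 0.06653899 -0.21423533  0.24942628]]
```

View pics/scene_h.png

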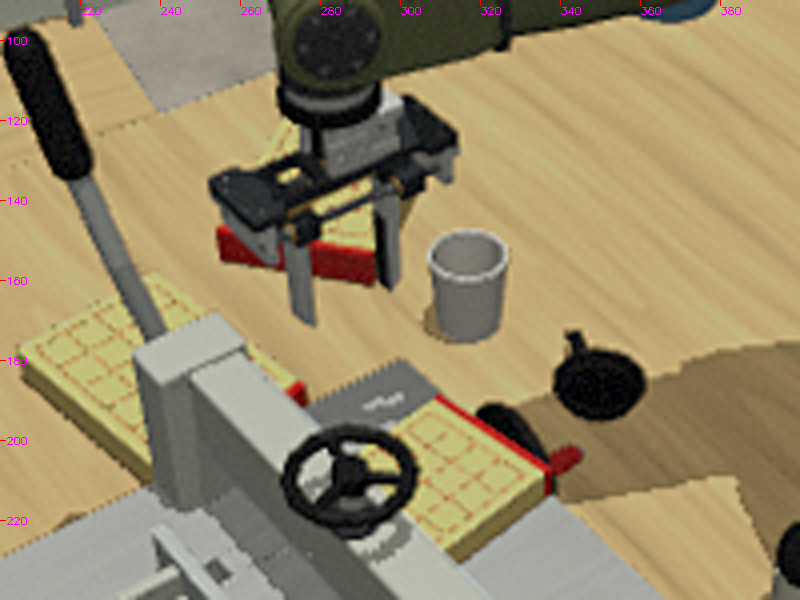

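View pics/top_h.png

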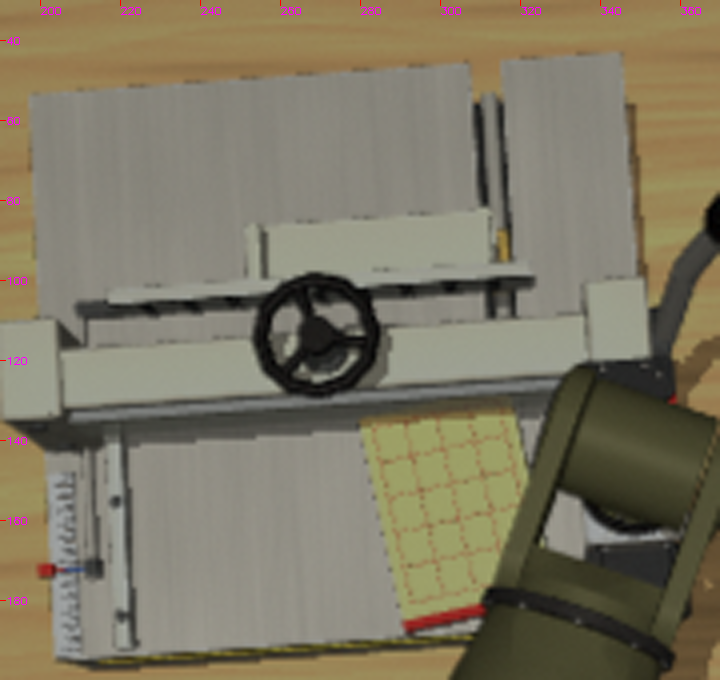

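Request:
jog_arm --moves '[[[-1,14,-20],[0,0,0],66],[[-1,14,-55],[0,0,0],66],[[-1,14,-85],[0,0,0],66],[[-1,14,-101],[0,0,0],66],[[-1,14,-101],[0,0,0],66]]'

```text
time_s: 12.02
ee_pos: [0.616, -0.1742, 0.1465]
eef_rot: [-3.136, -0.002, 1.621]
force: [-1.4, 0.7, -0.3]
grip_width: 0.0661
```

Run:
```python
from pic import *
o=ctrl.get_obs();print(o["ee_pos"],o["eef_rot"],o["force"])
from m1 import C
print(C(o["ee_pos"]))
c=shot('i',scene=(200,90,400,240,4))
```

```text
[ 0.61604667 -0.17417996  0.14651906] [-3.13594692e+00 -2.39210927e-03  1.62105578e+00] [-1.36328752  0.73885852 -0.32196164]
[[ 0.06436594 -0.19320142  0.14651906]]
```

View pics/scene_i.png

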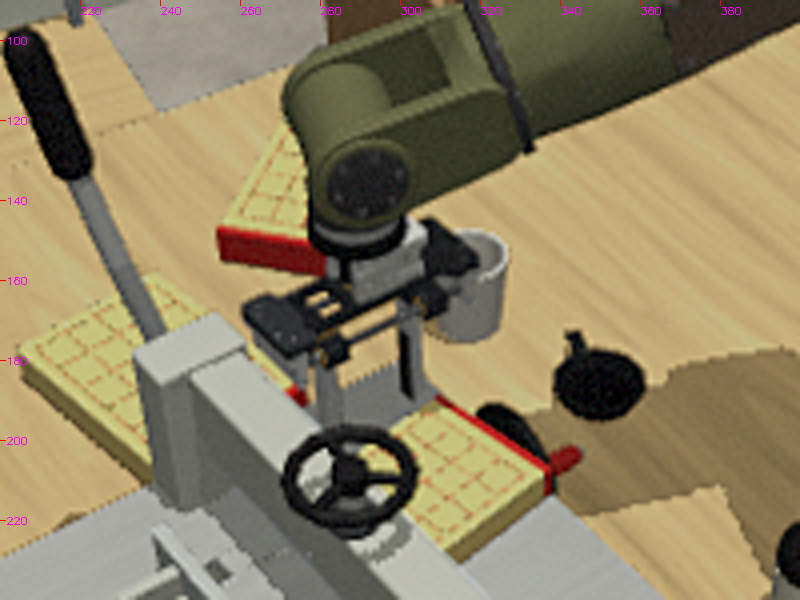

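Request:
jog_arm --moves '[[[3,8,3],[0,0,0],66],[[2,17,3],[0,0,0],66],[[2,26,3],[0,0,0],66],[[1,35,3],[0,0,0],66],[[1,44,3],[0,0,0],66]]'

```text
time_s: 12.48
ee_pos: [0.6187, -0.131, 0.1542]
eef_rot: [3.141, 0.001, 1.621]
force: [-1.6, -2.4, 1.3]
grip_width: 0.0663
```

Request:
jog_arm --moves '[[[-0.4,9,0],[0,0,0],66],[[-0.9,18,0],[0,0,0],66],[[-1.3,27,0],[0,0,0],66],[[-1.8,36,0],[0,0,0],66],[[-1.8,36,0],[0,0,0],66]]'

```text
time_s: 12.9
ee_pos: [0.6169, -0.0941, 0.1534]
eef_rot: [3.142, -0.001, 1.621]
force: [-0.5, 0.0, -0.2]
grip_width: 0.0658
```

Run:
```python
from pic import *
o=ctrl.get_obs();print(o["ee_pos"],o["eef_rot"],o["force"])
from m1 import C
print(C(o["ee_pos"]))
c=shot('j',scene=(260,130,400,240,5),top=(190,110,370,200,4))
```

```text
[ 0.61693891 -0.09407901  0.15341946] [ 3.14155654e+00 -7.35798130e-04  1.62145117e+00] [-0.47552463  0.01550889 -0.23866407]
[[ 0.06922047 -0.11324274  0.15341946]]
```

View pics/scene_j.png

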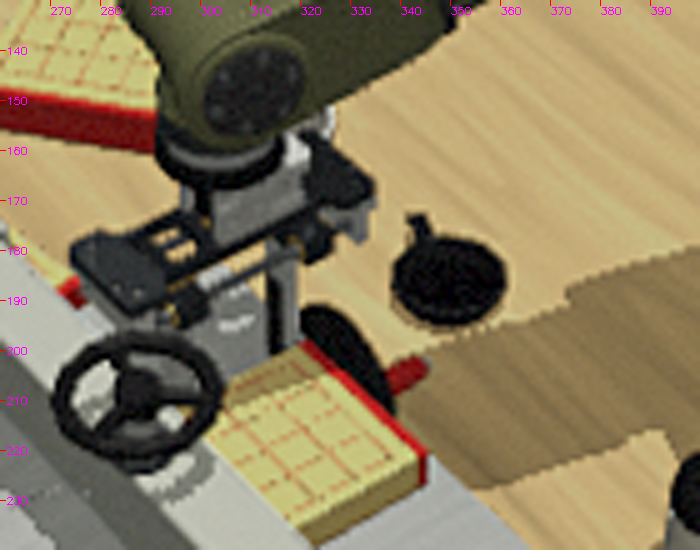

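View pics/top_j.png

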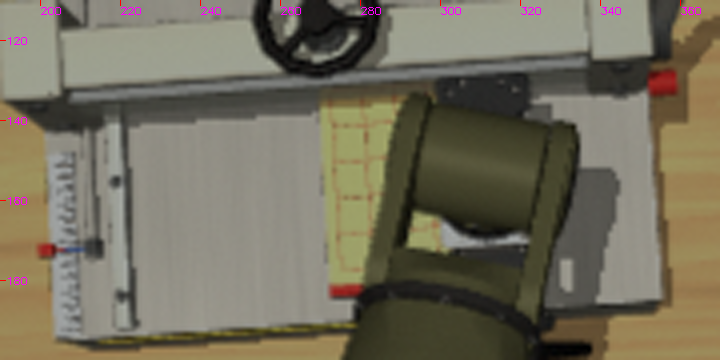

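Request:
jog_arm --moves '[[[-0.8,9,-1],[0,0,0],66],[[-1.7,18,-1],[0,0,0],66],[[-2.5,27,-1],[0,0,0],66],[[-3.3,36,-1],[0,0,0],66],[[-4.2,45,-1],[0,0,0],66]]'

```text
time_s: 13.42
ee_pos: [0.6126, -0.0499, 0.1522]
eef_rot: [-3.141, -0.0, 1.62]
force: [0.8, -2.8, 0.6]
grip_width: 0.0661
```

Request:
jog_arm --moves '[[[-0.4,9,0],[0,0,0],66],[[-0.9,18,0],[0,0,0],66],[[-1.3,27,0],[0,0,0],66],[[-1.8,36,0],[0,0,0],66],[[-2.2,45,0],[0,0,0],66]]'

```text
time_s: 13.83
ee_pos: [0.6104, -0.005, 0.1522]
eef_rot: [-3.141, -0.0, 1.62]
force: [0.4, -2.1, -0.9]
grip_width: 0.0655
```

Run:
```python
from pic import *
o=ctrl.get_obs();print(o["ee_pos"],o["eef_rot"],o["force"])
from m1 import C
print(C(o["ee_pos"]))
c=shot('k',scene=(300,150,400,280,5),top=(190,110,370,200,4))
```

```text
[ 0.61041556 -0.00502196  0.15222459] [-3.14128951e+00 -7.02208207e-05  1.62034480e+00] [ 0.38332322 -2.09433507 -0.85132365]
[[ 0.06711164 -0.02397199  0.15222459]]
```

View pics/scene_k.png

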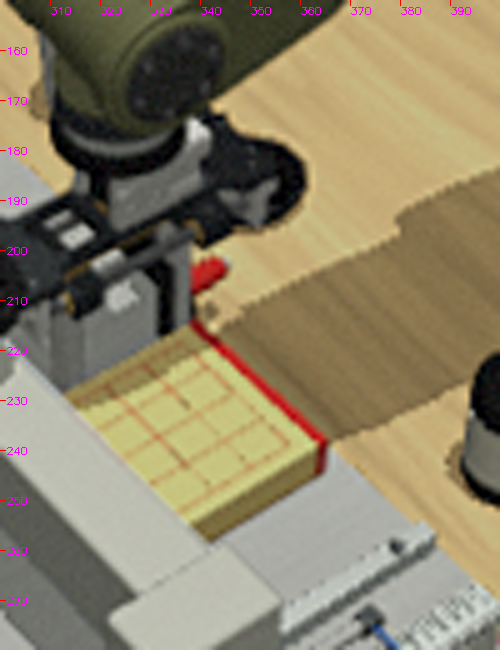

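View pics/top_k.png

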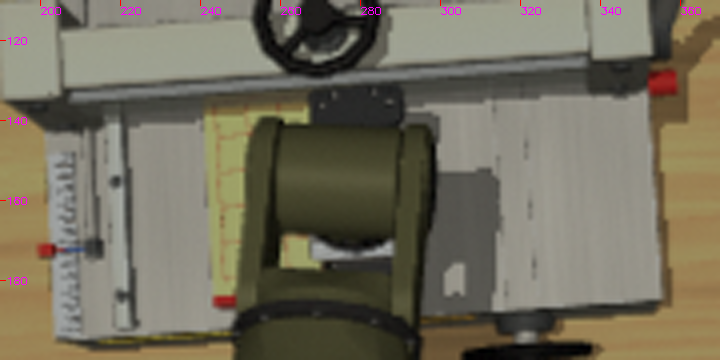

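Request:
jog_arm --moves '[[[-0.5,11,0],[0,0,0],66],[[-1.1,22,0],[0,0,0],66],[[-1.6,33,0],[0,0,0],66],[[-2.2,44,0],[0,0,0],66],[[-2.7,55,0],[0,0,0],66]]'

```text
time_s: 14.35
ee_pos: [0.6077, 0.0502, 0.1523]
eef_rot: [-3.142, 0.0, 1.62]
force: [-0.5, -2.8, 0.6]
grip_width: 0.066
```

Request:
jog_arm --moves '[[[-0.2,3,0],[0,0,0],66],[[-0.3,6,0],[0,0,0],66],[[-0.5,9,0],[0,0,0],66],[[-0.6,12,0],[0,0,0],66]]'

```text
time_s: 14.68
ee_pos: [0.6073, 0.061, 0.1524]
eef_rot: [-3.142, 0.0, 1.62]
force: [-0.4, -2.2, -0.2]
grip_width: 0.0661
```

Request:
jog_arm --moves '[[[-0.1,2,0],[0,0,0],66],[[-0.2,4,0],[0,0,0],66],[[-0.2,4,0],[0,0,0],66]]'

```text
time_s: 14.93
ee_pos: [0.6072, 0.0635, 0.1524]
eef_rot: [-3.141, 0.003, 1.62]
force: [0.0, -12.2, 0.6]
grip_width: 0.0658
```

Request:
jog_arm --moves '[[[-0.1,1,0],[0,0,0],66],[[-0.1,2,0],[0,0,0],66],[[-0.1,2,0],[0,0,0],66]]'

```text
time_s: 15.18
ee_pos: [0.6072, 0.0635, 0.1524]
eef_rot: [-3.141, 0.005, 1.619]
force: [-0.2, -23.3, 1.5]
grip_width: 0.0663
```

Request:
jog_arm --moves '[[[-0.1,1,0],[0,0,0],66],[[-0.1,2,0],[0,0,0],66],[[-0.1,2,0],[0,0,0],66]]'

```text
time_s: 15.43
ee_pos: [0.6071, 0.0637, 0.1525]
eef_rot: [-3.141, 0.008, 1.618]
force: [-1.4, -35.0, 1.2]
grip_width: 0.0657
```

Run:
```python
from pic import *
o=ctrl.get_obs();print(o["ee_pos"],o["eef_rot"],o["force"])
from m1 import C
print(C(o["ee_pos"]))
c=shot('l',scene=(300,180,400,290,6),top=(190,120,290,200,7))
```

```text
[0.60714087 0.06365961 0.15251001] [-3.14120185  0.00819843  1.61795736] [ -1.35063901 -34.97546826   1.20742776]
[[0.0672393  0.04478748 0.15251001]]
```

View pics/scene_l.png

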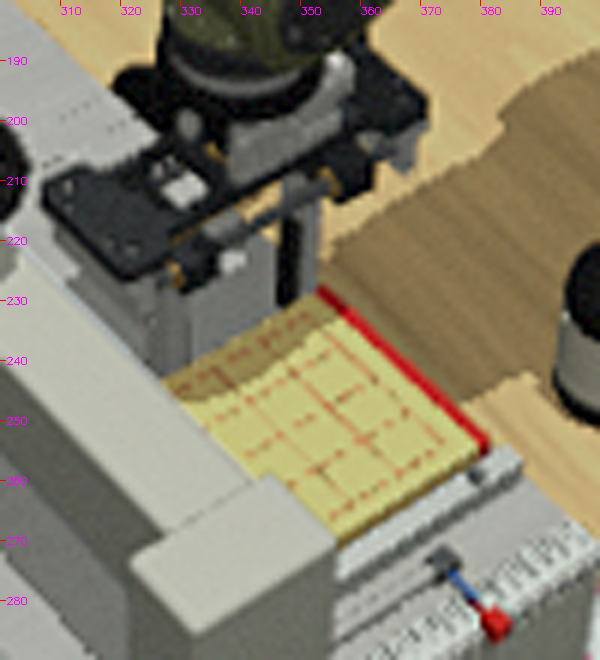

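View pics/top_l.png

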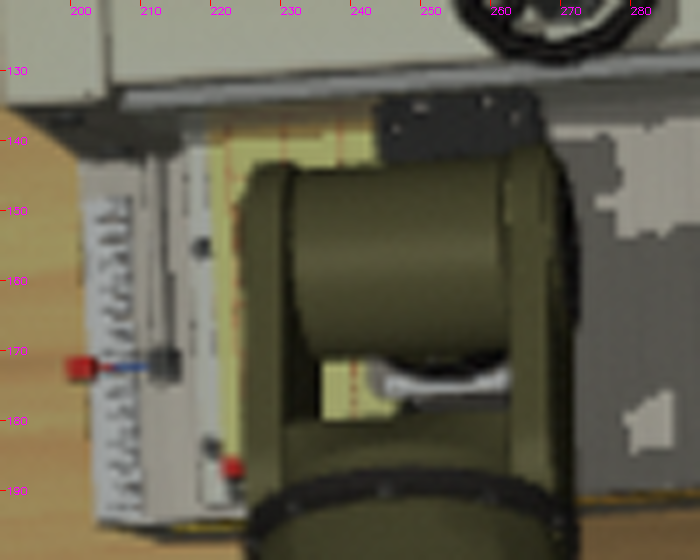

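Request:
jog_arm --moves '[[[0.2,-5,0],[0,0,0],66],[[0.7,-15,0],[0,0,0],66],[[1,-22,10],[0,0,0],66],[[1,-22,40],[0,0,0],66],[[0,-22,75],[0,0,-1],66]]'

```text
time_s: 15.95
ee_pos: [0.6061, 0.0465, 0.2272]
eef_rot: [-3.138, -0.0, 1.534]
force: [0.5, 0.8, 0.4]
grip_width: 0.0662
```

Request:
jog_arm --moves '[[[-15,8,10],[0,0,-1.4],66],[[-30,16,10],[0,0,-2.8],66],[[-45,24,10],[0,0,-4.2],66],[[-60,32,10],[0,0,-5.6],66],[[-75,40,10],[0,0,-7],66]]'

```text
time_s: 16.37
ee_pos: [0.5311, 0.0873, 0.2382]
eef_rot: [3.141, -0.001, 0.916]
force: [-0.2, 0.1, -0.7]
grip_width: 0.0662
```

Request:
jog_arm --moves '[[[-4,10,0],[0,0,-1.4],66],[[-8,20,0],[0,0,-2.8],66],[[-12,30,0],[0,0,-4.2],66],[[-16,40,0],[0,0,-5.6],66],[[-16,42,0],[0,0,-7],66]]'

```text
time_s: 16.78
ee_pos: [0.5154, 0.1302, 0.2383]
eef_rot: [-3.141, -0.001, 0.306]
force: [0.1, 0.2, 0.1]
grip_width: 0.066
```

Request:
jog_arm --moves '[[[0,0,0],[0,0,-1.4],66],[[0,0,0],[0,0,-2.8],66],[[0,0,0],[0,0,-3],66]]'

```text
time_s: 17.03
ee_pos: [0.5159, 0.1291, 0.2381]
eef_rot: [-3.141, -0.001, 0.044]
force: [0.4, -0.8, 0.2]
grip_width: 0.0658
```

Run:
```python
from pic import *
o=ctrl.get_obs();print(o["ee_pos"],o["eef_rot"],o["force"])
from m1 import C
print(C(o["ee_pos"]))
c=shot('m',scene=(300,150,420,290,5),top=(190,120,290,200,7))
```

```text
[0.51588115 0.12907593 0.23814727] [-3.14105660e+00 -6.61146347e-04  4.37985824e-02] [ 0.43195497 -0.82964172  0.22057099]
[[-0.02067184  0.11463919  0.23814727]]
```

View pics/scene_m.png

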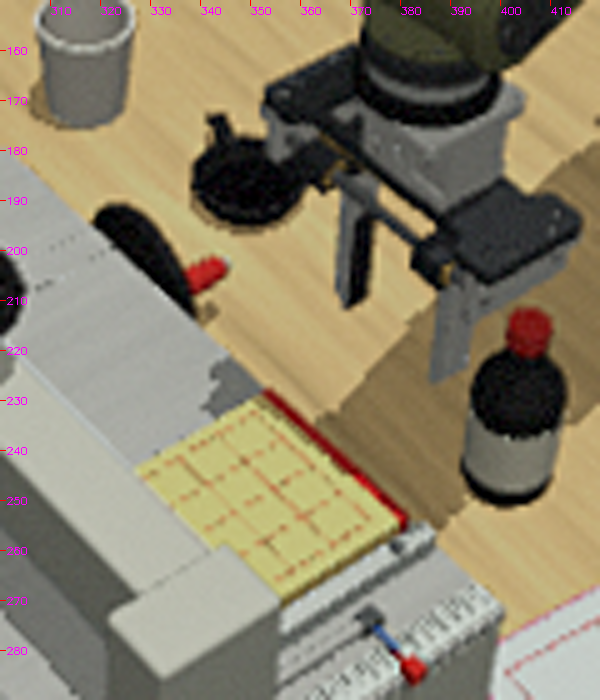

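View pics/top_m.png

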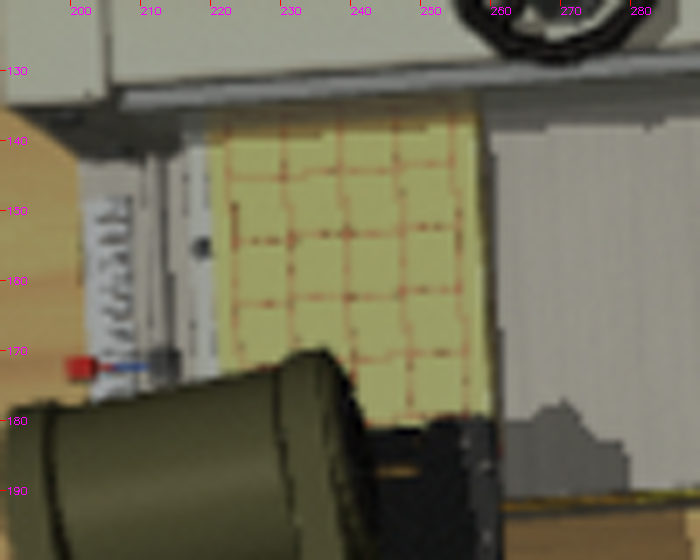

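Request:
jog_arm --moves '[[[0,0,-30],[0,0,0],66],[[0,0,-65],[0,0,0],66],[[0,0,-84],[0,0,0],66],[[5,0.3,-84],[0,0,0],66],[[14,0.7,-84],[0,0,0],66]]'

```text
time_s: 17.55
ee_pos: [0.5298, 0.1297, 0.1536]
eef_rot: [-3.142, 0.001, 0.053]
force: [0.4, -0.6, 0.8]
grip_width: 0.0662
```

Request:
jog_arm --moves '[[[9,0.5,0],[0,0,0],66],[[18,0.9,0],[0,0,0],66],[[27,1.4,0],[0,0,0],66],[[36,1.9,0],[0,0,0],66],[[45,2.4,0],[0,0,0],66]]'

```text
time_s: 17.97
ee_pos: [0.5758, 0.132, 0.1552]
eef_rot: [-3.142, -0.001, 0.052]
force: [-4.1, -2.1, 1.1]
grip_width: 0.066
```

Run:
```python
from pic import *
o=ctrl.get_obs();print(o["ee_pos"],o["eef_rot"],o["force"])
from m1 import C
print(C(o["ee_pos"]))
c=shot('n',scene=(300,150,420,290,5),top=(190,120,290,200,7))
```

```text
[0.57576629 0.13197807 0.15515412] [-3.14156002e+00 -6.60727608e-04  5.21492020e-02] [-4.08010046 -2.10071678  1.11324978]
[[0.03928353 0.11457467 0.15515412]]
```

View pics/scene_n.png

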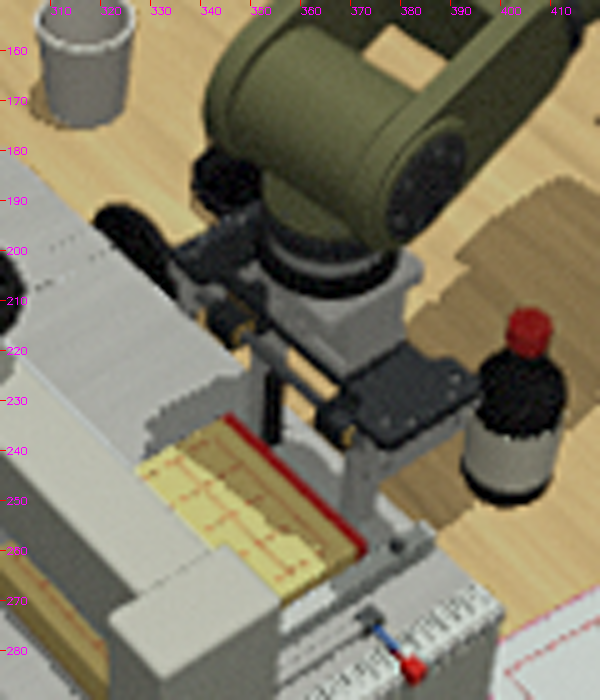

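Request:
jog_arm --moves '[[[8,0.4,0],[0,0,0],66],[[16,0.8,0],[0,0,0],66],[[24,1.2,0],[0,0,0],66],[[32,1.6,0],[0,0,0],66],[[40,2,0],[0,0,0],66]]'

```text
time_s: 18.48
ee_pos: [0.6151, 0.1341, 0.1546]
eef_rot: [3.142, -0.0, 0.051]
force: [-5.3, -1.0, 5.1]
grip_width: 0.0658
```

Request:
jog_arm --moves '[[[3,0.2,0],[0,0,0],66],[[6,0.3,0],[0,0,0],66],[[8,0.4,0],[0,0,0],66],[[8,0.4,0],[0,0,0],66]]'

```text
time_s: 18.82
ee_pos: [0.6231, 0.1346, 0.1536]
eef_rot: [-3.141, -0.001, 0.05]
force: [-0.5, 0.1, -0.4]
grip_width: 0.0661
```

Request:
jog_arm --moves '[[[2,0.1,0],[0,0,0],66],[[4,0.2,0],[0,0,0],66],[[4,0.2,0],[0,0,0],66]]'

```text
time_s: 19.07
ee_pos: [0.6271, 0.1347, 0.1534]
eef_rot: [-3.142, -0.0, 0.05]
force: [-0.7, -0.3, 0.8]
grip_width: 0.0663
```

Request:
jog_arm --moves '[[[1,0.1,0],[0,0,0],66],[[2,0.1,0],[0,0,0],66],[[2,0.1,0],[0,0,0],66]]'

```text
time_s: 19.32
ee_pos: [0.6281, 0.1348, 0.1534]
eef_rot: [-3.142, 0.002, 0.049]
force: [-10.6, -0.0, 6.1]
grip_width: 0.0661
```

Request:
jog_arm --moves '[[[1,0.1,0],[0,0,0],66],[[2,0.1,0],[0,0,0],66],[[2,0.1,0],[0,0,0],66]]'

```text
time_s: 19.57
ee_pos: [0.6283, 0.1349, 0.1534]
eef_rot: [3.141, 0.007, 0.05]
force: [-27.3, -2.5, 13.1]
grip_width: 0.0661
```

Request:
jog_arm --moves '[[[1,0.1,0],[0,0,0],66],[[2,0.1,0],[0,0,0],66],[[2,0.1,0],[0,0,0],66]]'

```text
time_s: 19.82
ee_pos: [0.6284, 0.1349, 0.1534]
eef_rot: [3.141, 0.013, 0.05]
force: [-45.9, -4.3, 21.5]
grip_width: 0.0662
```

Request:
jog_arm --moves '[[[-4,-0.2,0],[0,0,0],66],[[-8,-0.4,0],[0,0,0],66],[[-20,-1,0],[0,0,0],66],[[-40,-2,20],[0,0,0],66],[[-60,-3,55],[0,0,0],66]]'

```text
time_s: 20.23
ee_pos: [0.571, 0.1316, 0.205]
eef_rot: [3.141, 0.006, 0.049]
force: [-0.7, 0.7, 0.9]
grip_width: 0.066
```

Request:
jog_arm --moves '[[[-30,-25,20],[0,0,0],66],[[-60,-50,40],[0,0,0],66],[[-80,-85,40],[0,0,0],66],[[-100,-120,40],[0,0,0],66],[[-110,-160,40],[0,0,0],66]]'

```text
time_s: 20.65
ee_pos: [0.4614, -0.0282, 0.249]
eef_rot: [3.141, -0.002, 0.051]
force: [1.4, 0.1, -0.1]
grip_width: 0.0657
```

Request:
jog_arm --moves '[[[0,-35,0],[0,0,0],66],[[0,-70,0],[0,0,0],66],[[0,-105,0],[0,0,0],66],[[0,-140,0],[0,0,0],66]]'

```text
time_s: 20.98
ee_pos: [0.4628, -0.1694, 0.2486]
eef_rot: [3.141, -0.001, 0.049]
force: [1.2, 0.2, 0.1]
grip_width: 0.066
```

Run:
```python
from pic import *
np.set_printoptions(linewidth=160)
c=shot('o',scene=(240,190,420,340,4.4),top=(190,85,290,200,5.2))
crop(c["scene"],335,230,405,290,11,"pics/so2.png")
crop(c["top"],150,80,400,270,3,"pics/to2.png")
f=c["top"]["frame"].astype(int)
print((f[...,2]-f[...,0])[168:176,203:213])
```

```text
[[ -3   2   2   2   0   2 -10 -13 -11 -10]
 [ -2   2   2   1   3   2  -7 -12  -9  -9]
 [ -6   1   1   2   1  -1  -5  -9  -4  -1]
 [-51  -9  -5   4   9   9   8   3   1  -1]
 [-61 -58 -53  15  49  49  53  43  13  -2]
 [-43  -1   4  -4  -1   1  -3 -11  -6  -3]
 [-15   0   3   3   2   1  -4 -11  -9  -9]
 [ -4   3   1   1   0   1  -3 -12 -12 -11]]
```

View pics/scene_o.png

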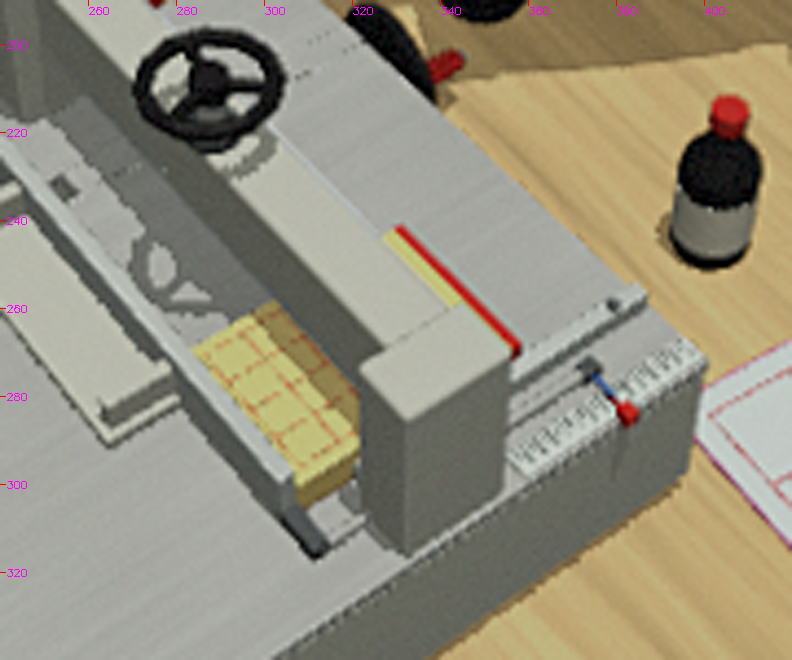

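View pics/top_o.png

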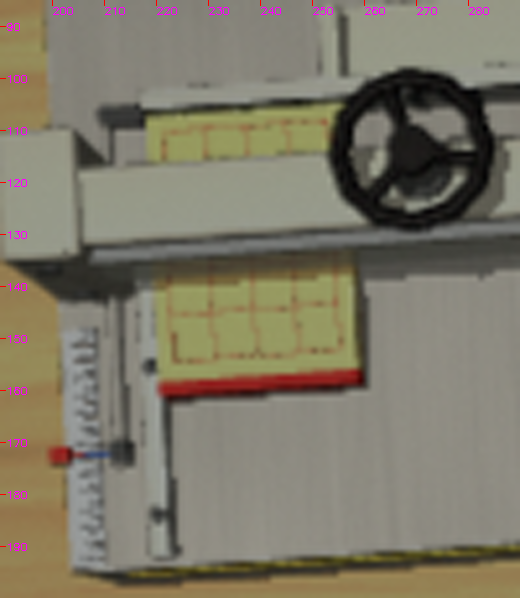

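View pics/so2.png

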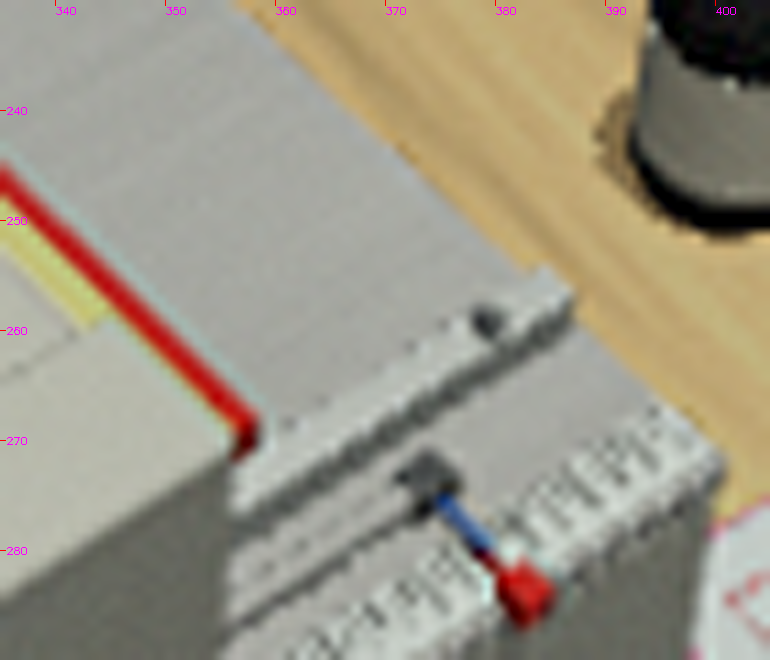

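View pics/to2.png

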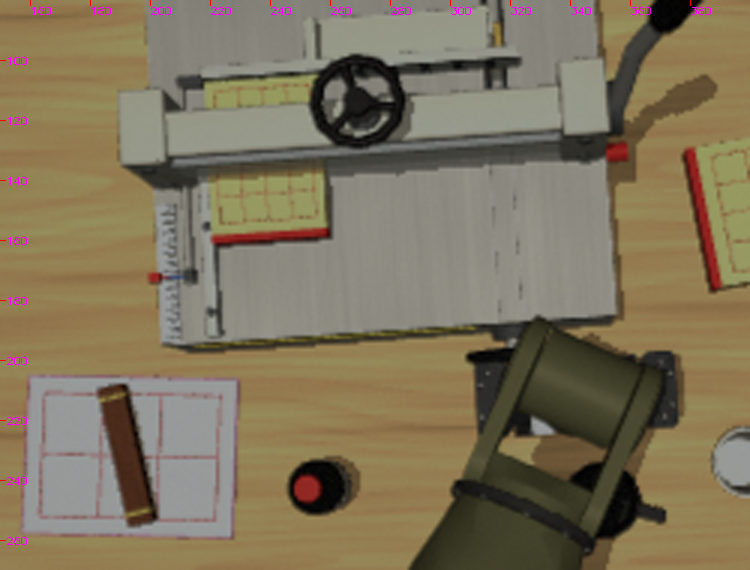

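Run:
```python
from h import *; import pickle
from m1 import W,C
c=pickle.load(open("c_o.pkl","rb"))
# expected pixel of pad top corners if ideal (clip x .071)
for g in (.271,):
    P=np.array([[g-.17,.055,.17],[g-.17,.175,.17],[g,.055,.17],[g,.175,.17],[g-.17,.055,.14],[g-.17,.175,.14]])
    for n in("top","scene"): print(n,proj(c[n],W(P)).round(1).tolist())
def z(u):return [190+u[0]/5.2-.4,85+u[1]/5.2-.4]
u=[z((160,383)),z((364,371)),z((357,262)),z((147,117))]
print(u,C(ray(c["top"],u,.17)).round(4).tolist())
f=c["top"]["frame"].astype(int)
r=(f[...,0]-f[...,1]).clip(0)
print([(x,round(float((r[150:170,x]*np.arange(150,170)*(r[150:170,x]>25)).sum()/max(1,(r[150:170,x]*(r[150:170,x]>25)).sum())),2)) for x in range(219,262)])
```

```text
top [[258.7, 158.3], [220.2, 160.9], [255.7, 104.6], [217.6, 107.2], [260.0, 159.6], [222.3, 162.2]]
scene [[330.8, 240.2], [358.2, 267.3], [280.7, 269.7], [306.8, 300.2], [330.7, 247.0], [357.7, 274.0]]
[[220.36923076923077, 158.25384615384613], [259.6, 155.94615384615383], [258.25384615384615, 134.98461538461538], [217.86923076923077, 107.1]] [[0.1093, 0.1742, 0.17], [0.1081, 0.0519, 0.17], [0.1742, 0.0524, 0.17], [0.2714, 0.1742, 0.17]]
[(219, 0.0), (220, 159.46), (221, 159.33), (222, 159.35), (223, 158.59), (224, 159.31), (225, 159.07), (226, 159.01), (227, 159.0), (228, 158.52), (229, 158.88), (230, 158.85), (231, 158.86), (232, 158.68), (233, 158.59), (234, 158.56), (235, 158.02), (236, 158.37), (237, 158.34), (238, 158.33), (239, 158.31), (240, 158.03), (241, 157.99), (242, 158.0), (243, 157.89), (244, 157.86), (245, 157.86), (246, 157.86), (247, 157.68), (248, 157.58), (249, 157.56), (250, 157.45), (251, 157.36), (252, 157.35), (253, 157.32), (254, 157.07), (255, 157.01), (256, 157.0), (257, 156.94), (258, 156.92), (259, 157.03), (260, 0.0), (261, 0.0)]
```

Run:
```python
import pickle,numpy as np
np.set_printoptions(linewidth=170)
for t in "lmno":
    f=pickle.load(open(f"c_{t}.pkl","rb"))["top"]["frame"].astype(int)
    y=f[...,0]-f[...,2]
    print(t); print(y[142:156:3,214:226]); print(f[142:156:3,214:226,1])
for t in "mo":
    f=pickle.load(open(f"c_{t}.pkl","rb"))["top"]["frame"].astype(int)
    print(t,(f[...,0]-f[...,2])[142:156:3,252:264])
```

```text
l
[[ 8 11 10  9  5 28 52 57 65 58 57 56]
 [12 13 10  8  5 13 49 56 67 65 65 39]
 [12 13 11  7  5 11 46 56 65 58 35 24]
 [13 14 14  5  5  3 40 55 55 62 35 25]
 [12 12 12  5  1  3 40 53 55 60 35 25]]
[[ 82 118 139 156 161 153 159 161 143 156 160 161]
 [136 145 110 150 160 133 153 161 136 140 144  92]
 [136 145 127 153 161 139 156 161 144 147  94  64]
 [134 143 144 158 161 161 160 161 161 109  62  66]
 [134 143 143 132  83  68 146 160 161  95  59  67]]
m
[[ 8 11 10  9  6 27 52 56 64 57 55 55]
 [11 12 10  8  6 12 48 55 66 65 64 63]
 [12 13 12  7  6 10 46 55 64 57 55 56]
 [13 12 13  6  5  3 33 52 55 62 57 55]
 [12 12 13  5  2  3 39 53 55 75 66 63]]
[[ 82 117 136 155 158 150 156 157 141 153 158 158]
 [134 141 109 148 158 130 151 158 134 138 141 142]
 [134 143 126 151 159 136 153 158 141 145 156 159]
 [132 142 141 155 158 158 158 158 158 111 146 157]
 [132 142 141 129  80  66 144 159 158 104 130 142]]
n
[[ 9 12 11  8  6 27 52 57 65 59 58 58]
 [12 13 10  7  6 15 47 57 70 59 57 56]
 [13 13 12  7  6  8 46 57 65 60 56 56]
 [13 12 13  7  6  3 35 53 55 65 60 59]
 [11 13 13  5  2  3 39 49 50 56 37
[... 411 characters left out ...]
0 54 53]
 [10 12 13  4  2  1 39 51 53 63 60 60]]
[[ 81 114 132 150 154 146 152 152 137 148 153 154]
 [129 137 105 143 154 128 147 154 130 134 137 125]
 [129 137 122 148 154 132 148 153 137 140 150 154]
 [128 137 138 151 154 154 153 153 152 107 143 153]
 [129 137 137 126  78  64 140 153 154 115 110 132]]
m [[56 56 71 58 54 46 33 14  8 12 12 12]
 [54 54 62 56 54 49 30 17  9 12 13 13]
 [54 55 54 62 55 54 41 23 10 12 13 12]
 [55 55 55 69 57 54 45 30 10 12 13 12]
 [53 54 54 61 55 53 51 33  9 11 12 12]]
o [[55 55 70 57 53 45 32 13  7 12 12 12]
 [53 53 61 54 53 48 29 18  9 13 12 12]
 [52 52 52 60 54 53 36 21  8 13 12 12]
 [53 55 54 65 56 52 43 28  8 12 12 12]
 [52 51 52 51 52 51 50 32  9 11 12 12]]
```

```bash
python3 -c "
from station import ctrl
print(ctrl.get_obs()['time_s'],ctrl.hand_in())"
```

```text
the job is handed in; nothing more can be done
21.0833 None
```

The cutter is set up and the job is handed in at about 21 s. No verdict is reported, and every final check I made agreed with the task.

- **Gauge:** I turned the handwheel 1.5 turns clockwise. Both cameras put the pointer at the red clip to about 0.5 mm, against a limit of 2 mm. The picture was unchanged after the rest of the work.
- **Paperweight:** It was lifted off the bed and laid flat on the felt mat, and the last top picture shows it about at the mat's middle.
- **Pad against the fence:** I slid the pad left with two fingers until it stopped at 35 N. Its left edge is in the same pixels in the last picture as while it was pressed there.
- **Pad against the gauge:** I then pushed it to the rear until it stopped at 46 N. Its rear edge measures 271 mm behind the front face, which is where the gauge should be (about 271 mm). There was no close-up of the gap itself, so contact rests on the firm stop and that measurement.
- **Pad angle:** It is square to about 0.003 rad.
- **Left alone:** The bottle, cup and dish look unmoved in the pictures. The arm stood clear of everything when I handed in.

One reading disagreed a little. The pad's right edge came out 2–3 mm too far right, probably because its side face is visible there. I relied on the left-edge comparison instead.

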